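# Load the table caddy from the pail stand and ring for service

## Robot

A 6-joint arm with a two-finger parallel gripper is mounted at the origin on a cart in front of the work surface, level with it; the furniture and walls round the work are solid. World frame = base frame: x ahead of the robot, y to its left, z up, the work surface at z = 0. Lengths are in mm, angles in rad, forces in N, time in s.
With the tool pointing down it reaches from about 300 to 775 mm from the base axis. Payload 14.6 kg.
Tool frame: the origin (TCP) lies at the centre of the arm's flange, where the gripper is bolted on; the fingertips stand 199 mm ahead of it and the grasp point (between the pads) lies 180 mm ahead of it; z points along the fingers, y is the line along which they close (so a half turn about z gives the same grasp; the last joint's range is limited). The gripper opens to 94 mm and grips with 3 to 60 N. Pads are 16 mm wide; open, the fingers measure 119 mm over their backs; the gripper's body (75 mm by 177 mm) begins 78 mm behind the grasp point.
Start: joints at [1.191, 0.3, 1.521, -0, 1.321, -0.067], TCP at [169.246, 523.304, 404.646] pointing down, gripper open.
Joint ranges: [-3.03, 3.03], [-0.79, 2.21], [0.23, 2.52], [-1.04, 4.18], [0, 3.07], [-2.55, 2.55]. Speed limits (rad/s): [2.22, 2.22, 2.57, 3.14, 3.14, 3.14].

## Interface

Orientations are given as [roll, pitch, yaw] about the fixed x, y, z axes, in that order (R = Rz(yaw) Ry(pitch) Rx(roll)).
In Python, from cell import manip, optics, workorder gives the robot as it stands.
- The arm moves only by the tool step_arm, never from a script. Its argument "increments" is a list that holds one entry, the list of rows, each a list of 7 numbers: the turn, a rotation vector about the tool's x, y, z as a fraction of full scale, then the shift along the tool's x, y, z as a fraction of full scale, then the closure, from -1 (fully open) to 1 (shut). In form: [[[wx, wy, wz, tx, ty, tz, fingers], ...]]. A call has 1 to 5 rows; each row shifts and turns the commanded pose from where the row before left it, along the tool's axes as they then stand; what a row does not reach is not made up. Full scale, the value 1, is 40 mm for a shift and 45 degrees for a turn. A row lasts 1/10 s, in which the tool goes at most 50 mm and 8.59 degrees, less where a joint would pass 70% of its speed; a pose out of reach is approached as far as the arm can. A call with a number of a shift or a turn outside -1 to 1 is refused whole. A call with a gripper value outside its range is refused whole. The fingers move at their own pace and stop on an object; "newtons" is the grip in N (left out, the last holds). Time passes only in rows, so rows that do not move let the fingers close. It gives the time, the measured TCP pose, the force, the opening and the grip force at its end, in the units of the state.
- manip.read_state(): the state, without advancing time (a new reading comes with each control period).
- optics.camera(name): name is "side" or "top" or "wrist"; returns a dict with "frame" (480x640x3 uint8, red, green, blue), "range_z" (480x640 float32, mm along the optical axis (not along the pixel's ray), 0 where there is no reading), "mtx" (3x3 intrinsics, pixels), "cam_to_world" (4x4, takes a point from camera to world coordinates). Camera axes: x right, y down, z forward; pixel columns grow to the right and rows downward; lengths in mm; the calibration is good to about 2 mm. The wrist camera is an equidistant fisheye: a pixel r from the principal point sees the ray r / f radians off the axis. A picture is of the moment at which its call begins.
- workorder.sign_off(): hands the job in; it is judged then, once.
The state is a dict: "clock": time; "joints": joint angles; "qd": joint speeds; "effort": joint torques, N m; "eef_pos": TCP position; "eef_rot": TCP orientation; "wrist_force": force on the tool from outside, world axes, zero at the start; "moment": the same for the moment, N m; "finger_gap": finger opening in mm; "finger_force": force on a finger pad.
Only numpy, scipy, OpenCV 4.12 (cv2) and the standard library are available. Lean on these libraries where they do the work, as an engineer would, in place of code of your own. Each camera call takes 0.05 s, during which the arm holds its last target. There are 200 camera calls.

## Task

Get the table caddy ready for service: take every serving pail off its hook on the stand (lift it clear of the upturned tip before pulling it away) and stand each upright on the floor of its own compartment of the wooden caddy, set down rather than dropped, along with the two green-capped spice shakers from the worktop. Once everything is in the caddy, ring the service bell by pressing its plunger all the way down, and let go. Leave the mug and the black-lidded glass jar where they are.

Things in the scene. Friction and masses are not known exactly. Their poses are not given: they have to be found in the camera images.
- stand: fixed dark steel stand: a bar along its y, 178 mm up, on posts at y = +-190 mm, with four hooks at y = -142.5, -47.5, 47.5, 142.5 mm pointing along its -x (to the robot). Origin: on the worktop under the bar's middle. A pail comes off if raised 38 to 70 mm (more strikes its rim on the hook from below), then moved 80 mm or more along the stand's -x
- hook_1 (a point): middle of the trough of the hook at stand y = -142.5 mm, on its upper face, 160 mm above the worktop and 58 mm from the bar toward stand -x. The hook is a steel strip 14 mm wide, 5 mm thick; it slopes down from the bar to this level trough (32 mm long), then turns up steeply to a tip 24 mm further on and 34 mm higher
- hook_2 (a point): middle of the trough of the hook at stand y = -47.5 mm, on its upper face, 160 mm above the worktop and 58 mm from the bar toward stand -x. The hook is a steel strip 14 mm wide, 5 mm thick; it slopes down from the bar to this level trough (32 mm long), then turns up steeply to a tip 24 mm further on and 34 mm higher
- hook_3 (a point): middle of the trough of the hook at stand y = 47.5 mm, on its upper face, 160 mm above the worktop and 58 mm from the bar toward stand -x. The hook is a steel strip 14 mm wide, 5 mm thick; it slopes down from the bar to this level trough (32 mm long), then turns up steeply to a tip 24 mm further on and 34 mm higher
- hook_4 (a point): middle of the trough of the hook at stand y = 142.5 mm, on its upper face, 160 mm above the worktop and 58 mm from the bar toward stand -x. The hook is a steel strip 14 mm wide, 5 mm thick; it slopes down from the bar to this level trough (32 mm long), then turns up steeply to a tip 24 mm further on and 34 mm higher
- pail_1: open steel pail hanging from a hook; 71 mm across at rim, 56 at foot, 60 tall, 0.13 to 0.21 kg. Rigid 66 mm wide wire bail in its y-z plane; the flat top bar (along y, 26 mm long, underside 139 mm above the foot) lies on the hook, foot 21 mm above the worktop at the start, axes as the stand's. Upright wooden grip above the bar. Origin: centre of underside, z up. None if absent
- pail_2: open steel pail hanging from a hook; 71 mm across at rim, 56 at foot, 60 tall, 0.13 to 0.21 kg. Rigid 66 mm wide wire bail in its y-z plane; the flat top bar (along y, 26 mm long, underside 139 mm above the foot) lies on the hook, foot 21 mm above the worktop at the start, axes as the stand's. Upright wooden grip above the bar. Origin: centre of underside, z up. None if absent
- pail_3: open steel pail hanging from a hook; 71 mm across at rim, 56 at foot, 60 tall, 0.13 to 0.21 kg. Rigid 66 mm wide wire bail in its y-z plane; the flat top bar (along y, 26 mm long, underside 139 mm above the foot) lies on the hook, foot 21 mm above the worktop at the start, axes as the stand's. Upright wooden grip above the bar. Origin: centre of underside, z up. None if absent
- pail_4: open steel pail hanging from a hook; 71 mm across at rim, 56 at foot, 60 tall, 0.13 to 0.21 kg. Rigid 66 mm wide wire bail in its y-z plane; the flat top bar (along y, 26 mm long, underside 139 mm above the foot) lies on the hook, foot 21 mm above the worktop at the start, axes as the stand's. Upright wooden grip above the bar. Origin: centre of underside, z up. None if absent
- pail_1_grip (a point): the middle of pail_1's wooden grip, 172 mm above its foot. The grip is a straight upright block, 22 mm (x) by 20 mm (y), from 145 to 199 mm above the foot
- pail_2_grip (a point): the middle of pail_2's wooden grip, 172 mm above its foot. The grip is a straight upright block, 22 mm (x) by 20 mm (y), from 145 to 199 mm above the foot
- pail_3_grip (a point): the middle of pail_3's wooden grip, 172 mm above its foot. The grip is a straight upright block, 22 mm (x) by 20 mm (y), from 145 to 199 mm above the foot
- pail_4_grip (a point): the middle of pail_4's wooden grip, 172 mm above its foot. The grip is a straight upright block, 22 mm (x) by 20 mm (y), from 145 to 199 mm above the foot
- caddy: loose wooden caddy, 276 (x) x 186 (y) mm, 50 mm high, 1.5 kg, open on top; walls, floor and dividers (as high as the walls) are 6 mm thick, making six equal compartments about 84 mm square, three along x (centres at x = -90, 0, 90 mm) by two along y (y = +-45 mm). Origin: centre of its underside, so its inner floor is at z = 6 mm; axes along its sides
- shaker_1: upright round spice jar with a green cap, 46 mm across, 106 mm tall, about 0.15 kg, loose on the worktop to the right of the caddy. Origin: centre of its underside, z up
- shaker_2: upright round spice jar with a green cap, 46 mm across, 106 mm tall, about 0.15 kg, loose on the worktop to the right of the caddy. Origin: centre of its underside, z up
- bell: loose domed steel service bell on a black foot, 72 mm across, 0.35 kg, with a round black plunger head in the middle of the top, 24 mm across. Origin: centre of its underside, z up
- bell_top (a point): centre of the upper face of the bell's plunger head, 50 mm above the worktop when up; it moves with the plunger
- bell_plunger (a joint): the bell's plunger, m: 0 up, 0.008 fully down on its stop; a spring returns it and needs about 1.4 N to start and 5 N at the stop
- mug: white mug, 80 mm wide, 91 mm tall, loose, a bystander. Origin: centre of its underside
- glass_jar: glass jar with a black lid, 63 mm across, 94 mm tall, loose, a bystander. Origin: centre of its underside
Not all that is in view belongs to the job. Leave any purple or yellow look-alike of the shaker_1 alone.

How it is judged:
By the outcome, as a careful person would: the job done as asked, in the order asked, and still so for the second after the job is handed in, with the robot touching nothing.
Of pail_1, pail_2, pail_3, pail_4 only 3 to 4 are there at a start; the rules pass over those that are not, and their reading is None.
At some moment in a run one of bell may be knocked a few centimetres aside while the robot is not near it.
It also fails if it takes over 208 s, if anything falls off the work surface, if the arm or the gripper's body presses on something with over 40 N, if the wrist force passes 120 N, or if a joint passes its speed limit or range.

## Working session

There is one attempt and no reset: what is moved stays moved. The work goes in short steps, Python scripts to look and compute and a tool call to move; the robot and the scene stay as the last step left them, time stands still between calls to the robot, and variables do not carry over. Pictures are saved under pics/ and viewed, at most 16 in all, crops included, and the job is handed in when it is done.

Besides the shell and the picture viewer there is one more tool, called after ">>>" as a command line: name --argument value ..., lists and objects as JSON in quotes. step_arm: Moves the arm, as the interface text tells. Its arguments: {"type":"object","properties":{"increments":{"type":"array","items":{"type":"array","items":{"type":"array","items":{"type":"number"}}}},"newtons":{"type":"number"}},"required":["increments"]}

```bash
ls; mkdir -p pics; python3 - <<'E'
from cell import manip, optics
import cv2,numpy as np
s=manip.read_state();print(s)
for n in("top","side"):
    c=optics.camera(n);cv2.imwrite(f"pics/{n}0.png",c["frame"][:,:,::-1]);np.savez(f"pics/{n}0.npz",**c);print(c["mtx"],c["cam_to_world"])
E
```

```text
pics
{'clock': 0.0, 'joints': array([ 1.19142038e+00,  3.00494954e-01,  1.52159632e+00,  2.63382315e-06,
        1.32072652e+00, -6.65709889e-02]), 'qd': array([ 1.54376362e-04,  5.21397819e-04,  2.68798610e-04, -5.87860440e-05,
        1.78991797e-03,  4.95004613e-04]), 'effort': array([ 8.40346420e-04, -5.31808162e+01, -3.52745998e+01,  7.09294947e-02,
        2.43276829e-02, -9.43255100e-05]), 'eef_pos': array([169.22573724, 523.28355345, 404.06666256]), 'eef_rot': array([-3.14037040e+00, -8.40440495e-05,  2.82878699e+00]), 'wrist_force': array([ 0.45277114, -0.78382991, -0.34110927]), 'moment': array([-0.0191035 ,  0.00716788, -0.03130355]), 'finger_force': 0.0, 'finger_gap': 94.03226908739988}
[[450.28568328   0.         313.44364311]
 [  0.         450.28568328 233.84016957]
 [  0.           0.           1.        ]] [[-1.03762906e-02 -9.94849677e-01  1.00828825e-01  3.87852509e+02]
 [-9.99805752e-01  1.20117099e-02  1.56261937e-02 -7.19336622e+01]
 [-1.67568404e-02 -1.00647098e-01 -9.94781066e-01  1.22815147e+03]
 [ 0.00000000e+00  0.00000000e+00  0.00000000e+00  1.00000000e+00]]
[[449.71478957   0.         311.36835955]
 [  0.         449.71478957 242.25605947]
 [  0.           0.           1.        ]] [[-9.97937147e-01  4.08384345e-02 -4.95345561e-02  5.65653412e+02]
 [ 6.24118994e-02  4.36385611e-01 -8.97592532e-01  1.21019809e+03]
 [-1.50401063e-02 -8.98832477e-01 -4.38034216e-01  7.46937676e+02]
 [ 0.00000000e+00  0.00000000e+00  0.00000000e+00  1.00000000e+00]]
```

View pics/top0.png

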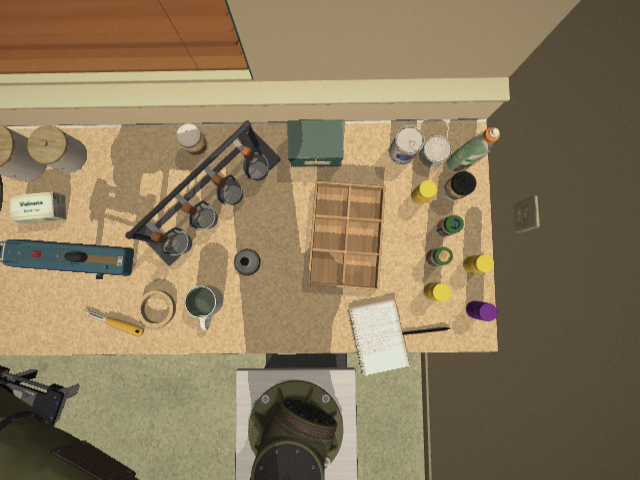

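View pics/side0.png

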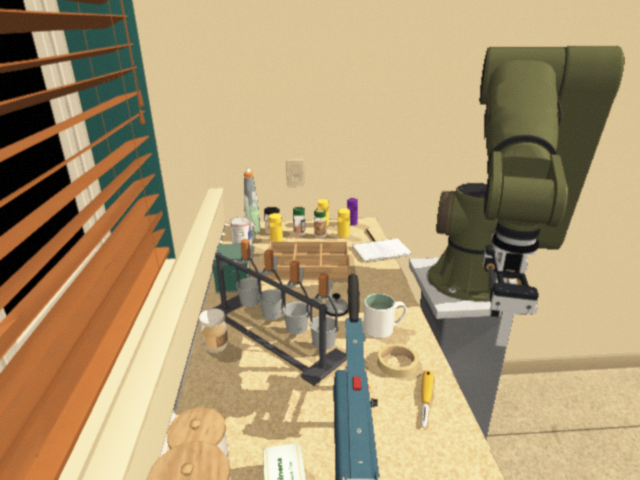

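The four pails sit at top px (255,165), (230,190), (203,215), (177,241). The caddy is at (347,235) and the bell at (247,262). The mug is at (201,303).

Candidates for the shakers:
- **Green caps:** (451,225) and (441,256). I choose these two.
- **Yellow caps:** (425,190), (479,263) and (438,292).
- **Purple cap:** (482,311).
- **Black-lidded jar:** (462,186).

Next I check these in close crops.

```bash
cat > h.py <<'E'
import numpy as np,cv2
from scipy.spatial.transform import Rotation as Rn
def pw(c,u,v,z=None,d=None):
    "pixel -> world; at plane z, or by depth"
    K=c["mtx"];T=c["cam_to_world"];r=np.array([(u-K[0,2])/K[0,0],(v-K[1,2])/K[1,1],1.])
    if z is not None:
        w=T[:3,:3]@r;return T[:3,3]+w*(z-T[2,3])/w[2]
    if d is None:d=c["range_z"][int(round(v)),int(round(u))]
    return T[:3,:3]@(r*d)+T[:3,3]
def cloud(c):
    K=c["mtx"];v,u=np.mgrid[:480,:640];d=c["range_z"]
    p=np.stack([(u-K[0,2])/K[0,0]*d,(v-K[1,2])/K[1,1]*d,d],-1)
    return p@c["cam_to_world"][:3,:3].T+c["cam_to_world"][:3,3]
def wp(c,p):
    T=c["cam_to_world"];q=T[:3,:3].T@(np.array(p)-T[:3,3]);K=c["mtx"];return K[0,0]*q[0]/q[2]+K[0,2],K[1,1]*q[1]/q[2]+K[1,2]
def crop(c,u0,v0,u1,v1,k,name):
    cv2.imwrite("pics/"+name,cv2.resize(c["frame"][v0:v1,u0:u1,::-1],None,fx=k,fy=k,interpolation=cv2.INTER_CUBIC))
E
python3 - <<'E'
from h import *
c=dict(np.load("pics/top0.npz"))
crop(c,120,115,290,275,3.75,"t1.png");crop(c,300,170,500,310,4,"t2.png")
P=cloud(c);
# tall wood grips: height>180 & orange-brown
hsv=cv2.cvtColor(c["frame"],cv2.COLOR_RGB2HSV)
def comps(m,amin):
    n,l,st,ce=cv2.connectedComponentsWithStats(m.astype(np.uint8))
    for i in range(1,n):
        if st[i,4]>=amin:
            q=P[l==i];print(st[i,:5],ce[i].round(1),np.median(q,0).round(1),q.min(0).round(0),q.max(0).round(0))
m=(P[...,2]>150)&(P[...,2]<260);m[:, :120]=0;m[:,300:]=0;m[:115]=0;m[280:]=0
print("high");comps(m&(hsv[...,1]>120),5)
print("caps");m=(P[...,2]>70)&(P[...,2]<130);m[:,:390]=0;m[:170]=0;comps(m,10)
print("bell");m=(P[...,2]>6)&(P[...,2]<70);m[:,:232]=0;m[:,265:]=0;m[:245]=0;m[280:]=0;comps(m,10)
print("caddy");m=(P[...,2]>35)&(P[...,2]<65);m[:,:300]=0;m[:,390:]=0;m[:178]=0;m[300:]=0;comps(m,30)
v,u=np.nonzero(m);r=cv2.minAreaRect(P[m][:,:2].astype(np.float32));print(r)
E
```

```text
high
[241 146  14  14 124] [247.5 152.6] [682.2  94.7 216.6] [674.  85. 172.] [696. 109. 226.]
[212 174  14  14 117] [218.3 180.4] [617.1 161.4 216.8] [609. 154. 170.] [631. 176. 226.]
[181 203  16  12 109] [188.2 208.6] [552.7 229.3 217.7] [544. 222. 171.] [564. 246. 223.]
[151 232  17  11 125] [158.5 237.2] [487.6 296.7 216.8] [478. 291. 171.] [499. 313. 225.]
caps
[449 171  27  25 515] [462.7 182.9] [ 628.9 -436.2   93.6] [ 599. -468.   70.] [ 660. -407.  100.]
[ 500  170   28  310 3176] [513.1 326.1] [ 267.2 -540.6  101.1] [ -98. -544.   70.] [ 666. -537.  130.]
[416 180  21  20 314] [426.4 189.3] [ 611.6 -340.7  104.9] [ 591. -365.   71.] [ 635. -321.  113.]
[442 215  22  19 324] [452.4 223.9] [ 522.4 -402.3  104.9] [ 502. -429.   71.] [ 545. -383.  112.]
[431 247  22  18 316] [441.7 255.5] [ 444.5 -372.1  105.1] [ 423. -398.   70.] [ 467. -353.  112.]
[471 254  23  19 343] [482.3 262.8] [ 424.2 -471.9  104.7] [ 402. -499.   70.] [ 447. -454.  111.]
[429 282  22  19 321] [439.8 291.3] [ 356.2 -363.9  105. ] [ 334. -390.   70.] [ 378. -346.  111.]
[474 302  24  19 356] [485.6 311. ] [ 306.6 -474.2  104.8] [ 283. -503.   71.] [ 328. -456.  112.]
bell
[234 248  26  27 524] [246.5 261.3] [437.9 125.4  26.3] [404.  95.   6.] [475. 164.  57.]
caddy
[ 308  180   77  110 1483] [347.5 232.9] [ 514.6 -141.8   47. ] [ 362. -242.   35.] [651. -38.  58.]
((506.62060546875, -140.1061248779297), (185.69607543945312, 276.953369140625), 84.96849822998047)
```

View pics/t1.png

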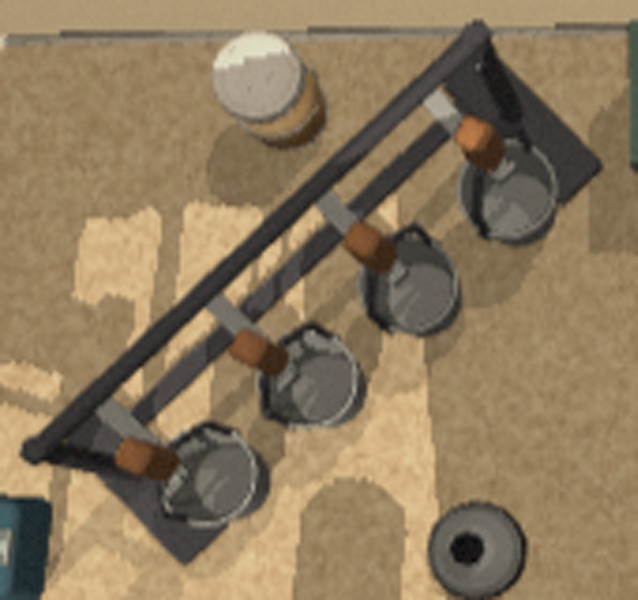

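View pics/t2.png

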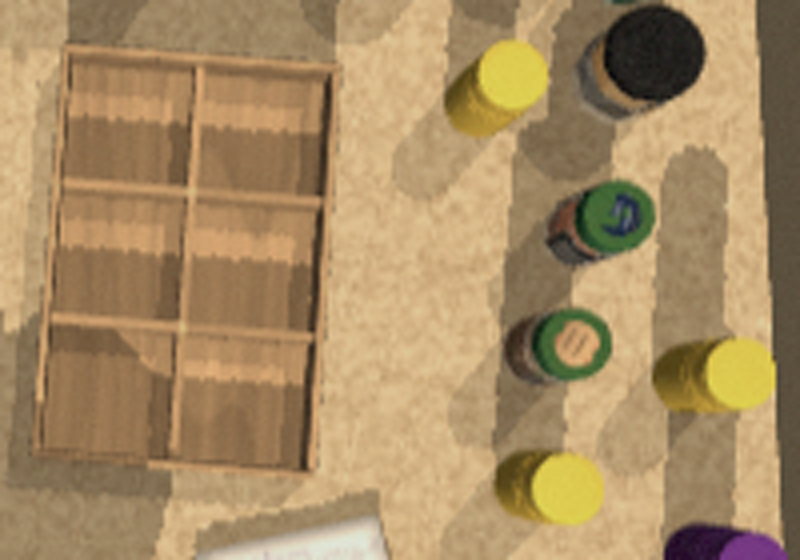

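The close crop confirms the choice: the green caps are at px (453.7,224.2) and (442.7,256). All four pails are on their hooks, and the six caddy compartments are empty. Next I refine the positions and write a small planner.

```bash
cat >> h.py <<'E'
def alpha(s): # tool y direction, deg
    R=Rn.from_euler("xyz",s["eef_rot"]).as_matrix();return R,np.degrees(np.arctan2(R[1,1],R[0,1]))
def go(*targets):
    "targets: grasp point (x,y,z) in world; prints tool-frame shift in mm from the current measured pose, leg by leg"
    from cell import manip
    s=manip.read_state();R,a=alpha(s);g=s["eef_pos"]+180*R[:,2]
    print("t",round(float(s["clock"]),2),"grasp pt",g.round(1),"alpha",round(a,1),"tilt",np.degrees(np.arccos(-R[2,2])).round(2),"gap",round(s["finger_gap"],1),"F",s["wrist_force"].round(1),"ff",round(s["finger_force"],1),"j6",round(float(s["joints"][5]),2))
    for t in targets:
        d=R.T@(np.array(t)-g);print("  to",t,"tool mm",d.round(1),"rows-frac(/40)",(d/40).round(3));g=np.array(t)
E
python3 - <<'E'
from h import *
c=dict(np.load("pics/top0.npz"));P=cloud(c);hsv=cv2.cvtColor(c["frame"],cv2.COLOR_RGB2HSV)
G=[]
for u,v in((247,152),(218,180),(188,208),(158,237)):
    q=P[v-12:v+13,u-12:u+13].reshape(-1,3);q=q[(q[:,2]>213)&(q[:,2]<232)];r=(q.min(0)+q.max(0))/2
    G.append(np.median(q,0));print("grip",len(q),np.median(q,0).round(1),r.round(1))
G=np.array(G);d=G[3]-G[0];print("len",np.hypot(*d[:2]),"ang",np.degrees(np.arctan2(d[1],d[0])))
for u,v in((453.7,224.2),(442.7,256)):print("shaker",pw(c,u,v,z=106).round(1))
# bar of stand
S=P[110:250,120:260].reshape(-1,3);S=S[(S[:,2]>160)&(S[:,2]<190)];print("bar",len(S),cv2.minAreaRect(S[:,:2].astype(np.float32)))
for n,(u,v) in dict(TL=(65,45),TR=(339,66),BL=(36,457),BR=(312,471)).items():print(n,pw(c,300+u/4,170+v/4,z=50).round(1))
B=P[115:170,285:348].reshape(-1,3);B=B[B[:,2]>40];print("box",B.min(0),B.max(0))
print("bell",pw(c,120+467/3.75,115+548/3.75,z=50).round(1),"mug",P[285:325,185:218].reshape(-1,3)[:,2].max())
s=dict(np.load("pics/side0.npz"));crop(s,210,215,380,345,4.5,"s1.png")
for i,g in enumerate(G):print("side proj grip top",[round((a-b)*4.5) for a,b in zip(wp(s,[g[0],g[1],220]),(210,215))])
go()
E
```

```text
grip 77 [686.   96.8 219.1] [686.6  97.5 219.8]
grip 77 [620.  165.1 219.4] [620.3 166.  219.6]
grip 80 [555.  233.4 219.1] [555.6 234.4 218.2]
grip 79 [489.4 301.1 219. ] [489.7 302.7 219.1]
len 283.52410928129615 ang 133.90255765287174
shaker [ 521.6 -404.9  106. ]
shaker [ 442.5 -374.4  106. ]
bar 1554 ((603.2882690429688, 214.77981567382812), (91.12447357177734, 398.4802551269531), 43.83822250366211)
TL [647.8 -62.4  50. ]
TR [ 631.1 -243.8   50. ]
BL [375.6 -40.5  50. ]
BR [ 364.8 -219.3   50. ]
box [ 387.85250904 -147.6389224    40.29401921] [ 833.3550672    20.82116224 1228.15146761]
bell [437.6 127.9  50. ] mug 1228.151467605733
side proj grip top [156, 111]
side proj grip top [263, 157]
side proj grip top [379, 208]
side proj grip top [509, 265]
t 0.1 grasp pt [169.1 523.1 224.2] alpha 72.1 tilt 0.06 gap 94.1 F [ 0.6 -0.3 -0.4] ff 0.0 j6 -0.07
```

View pics/s1.png

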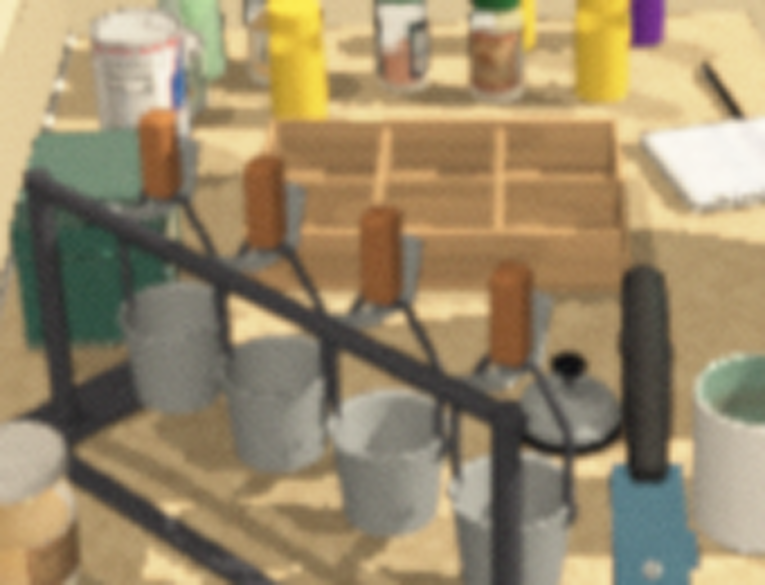

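The projected grip tops match the side view at crop px (158,112), (265,157), (381,208) and (512,265), so the positions are good. Shakers go first, because pails already in the caddy would block the gripper body. I move to mid-scene and then turn.

>>> step_arm --increments '[[[0, 0, 0, -0.48, -0.53, 0, -1], [0, 0, 0, -0.48, -0.53, 0, -1], [0, 0, 0, -0.48, -0.53, 0, -1], [0, 0, 0, -0.48, -0.53, 0, -1], [0, 0, 0, -0.48, -0.53, 0, -1]]]'

```text
clock: 0.6
eef_pos: [228.2, 391.8, 404.4]
eef_rot: [-3.141, -0.0, 2.829]
wrist_force: [0.2, -0.6, 0.1]
finger_gap: 94.2
finger_force: 0.0
```

>>> step_arm --increments '[[[0, 0, 0, -0.48, -0.53, 0, -1], [0, 0, 0, -0.48, -0.53, 0, -1], [0, 0, 0, -0.48, -0.53, 0, -1], [0, 0, 0, -0.48, -0.53, 0, -1], [0, 0, 0, -0.48, -0.53, 0, -1]]]'

```text
clock: 1.1
eef_pos: [286.9, 261.4, 404.5]
eef_rot: [-3.141, -0.0, 2.829]
wrist_force: [1.0, 0.6, -0.3]
finger_gap: 94.2
finger_force: 0.0
```

>>> step_arm --increments '[[[0, 0, 0, -0.48, -0.53, 0, -1], [0, 0, 0, -0.48, -0.53, 0, -1], [0, 0, 0, -0.48, -0.53, 0, -1], [0, 0, 0, -0.48, -0.53, 0, -1], [0, 0, 0, -0.48, -0.53, 0, -1]]]'

```text
clock: 1.6
eef_pos: [345.6, 131.0, 404.6]
eef_rot: [-3.142, -0.0, 2.829]
wrist_force: [-0.1, 0.6, 0.2]
finger_gap: 93.9
finger_force: 0.0
```

>>> step_arm --increments '[[[0, 0, 0, -0.48, -0.53, 0, -1], [0, 0, 0, -0.48, -0.53, 0, -1], [0, 0, 0, -0.48, -0.53, 0, -1], [0, 0, 0, -0.48, -0.53, 0, -1], [0, 0, 0, -0.48, -0.53, 0, -1]]]'

```text
clock: 2.1
eef_pos: [404.4, 0.5, 404.5]
eef_rot: [-3.142, -0.0, 2.829]
wrist_force: [-0.0, 1.0, -0.2]
finger_gap: 93.9
finger_force: 0.0
```

>>> step_arm --increments '[[[0, 0, 0.18, 0, 0, 0, -1], [0, 0, 0.18, 0, 0, 0, -1], [0, 0, 0.18, 0, 0, 0, -1], [0, 0, 0.18, 0, 0, 0, -1], [0, 0, 0.18, 0, 0, 0, -1]]]'

```text
clock: 2.6
eef_pos: [404.1, 1.7, 404.4]
eef_rot: [-3.141, -0.0, 2.116]
wrist_force: [0.6, 0.8, -0.4]
finger_gap: 93.9
finger_force: 0.0
```

>>> step_arm --increments '[[[0, 0, 0.18, 0, 0, 0, -1], [0, 0, 0.18, 0, 0, 0, -1], [0, 0, 0.18, 0, 0, 0, -1], [0, 0, 0.18, 0, 0, 0, -1], [0, 0, 0.18, 0, 0, 0, -1]]]'

```text
clock: 3.1
eef_pos: [404.1, 1.7, 404.5]
eef_rot: [-3.141, 0.0, 1.409]
wrist_force: [0.1, -0.0, -0.6]
finger_gap: 94.1
finger_force: 0.0
```

>>> step_arm --increments '[[[0, 0, 0.18, 0, 0, 0, -1], [0, 0, 0.18, 0, 0, 0, -1], [0, 0, 0.18, 0, 0, 0, -1], [0, 0, 0.18, 0, 0, 0, -1], [0, 0, 0.18, 0, 0, 0, -1]]]'

```text
clock: 3.6
eef_pos: [404.1, 1.7, 404.5]
eef_rot: [-3.141, 0.0, 0.702]
wrist_force: [0.5, -0.1, -0.4]
finger_gap: 93.7
finger_force: 0.0
```

>>> step_arm --increments '[[[0, 0, 0.18, 0, 0, 0, -1], [0, 0, 0.18, 0, 0, 0, -1], [0, 0, 0.18, 0, 0, 0, -1], [0, 0, 0, 0, 0, 0, -1], [0, 0, 0, 0, 0, 0, -1]]]'

```text
clock: 4.1
eef_pos: [404.1, 1.7, 404.5]
eef_rot: [-3.142, 0.0, 0.288]
wrist_force: [-0.3, 0.3, -0.2]
finger_gap: 94.0
finger_force: 0.0
```

```bash
python3 -c "
from h import *
go((442.5,-374.4,224),(442.5,-374.4,85),(442.5,-374.4,200),(412.4,-178,200),(412.4,-178,92))"
```

```text
t 4.1 grasp pt [404.1   1.7 224.5] alpha -73.5 tilt 0.01 gap 94.0 F [-0.3  0.3 -0.2] ff 0.0 j6 1.2
  to (442.5, -374.4, 224) tool mm [-70.1 371.5   0.5] rows-frac(/40) [-1.753  9.288  0.013]
  to (442.5, -374.4, 85) tool mm [  0.   0. 139.] rows-frac(/40) [1.000e-03 0.000e+00 3.475e+00]
  to (442.5, -374.4, 200) tool mm [  -0.   -0. -115.] rows-frac(/40) [-1.000e-03 -0.000e+00 -2.875e+00]
  to (412.4, -178, 200) tool mm [  27.  -196.9    0. ] rows-frac(/40) [ 0.675 -4.921  0.   ]
  to (412.4, -178, 92) tool mm [  0.   0. 108.] rows-frac(/40) [1.0e-03 0.0e+00 2.7e+00]
```

>>> step_arm --increments '[[[0, 0, 0, -0.117, 0.62, 0, -1], [0, 0, 0, -0.117, 0.62, 0, -1], [0, 0, 0, -0.117, 0.62, 0, -1], [0, 0, 0, -0.117, 0.62, 0, -1], [0, 0, 0, -0.117, 0.62, 0, -1]]]'

```text
clock: 4.6
eef_pos: [416.4, -124.9, 404.6]
eef_rot: [-3.142, 0.0, 0.288]
wrist_force: [0.6, 0.4, 0.3]
finger_gap: 94.1
finger_force: 0.0
```

>>> step_arm --increments '[[[0, 0, 0, -0.117, 0.62, 0, -1], [0, 0, 0, -0.117, 0.62, 0, -1], [0, 0, 0, -0.117, 0.62, 0, -1], [0, 0, 0, -0.117, 0.62, 0, -1], [0, 0, 0, -0.117, 0.62, 0, -1]]]'

```text
clock: 5.1
eef_pos: [428.7, -250.5, 404.5]
eef_rot: [-3.141, 0.0, 0.288]
wrist_force: [-0.4, 0.6, -0.3]
finger_gap: 94.0
finger_force: 0.0
```

>>> step_arm --increments '[[[0, 0, 0, -0.117, 0.62, 0, -1], [0, 0, 0, -0.117, 0.62, 0, -1], [0, 0, 0, -0.117, 0.62, 0, -1], [0, 0, 0, -0.117, 0.62, 0, -1], [0, 0, 0, -0.117, 0.61, 0, -1]]]'

```text
clock: 5.6
eef_pos: [440.9, -375.8, 404.4]
eef_rot: [-3.141, 0.0, 0.288]
wrist_force: [0.1, -0.5, 0.6]
finger_gap: 93.8
finger_force: 0.0
```

>>> step_arm --increments '[[[0, 0, 0, 0, 0, 0.5, -1], [0, 0, 0, 0, 0, 0.5, -1], [0, 0, 0, 0, 0, 0.5, -1], [0, 0, 0, 0, 0, 0, -1]]]'

```text
clock: 6.0
eef_pos: [440.7, -374.5, 342.0]
eef_rot: [-3.138, 0.002, 0.287]
wrist_force: [0.9, 0.3, 1.0]
finger_gap: 93.9
finger_force: 0.0
```

```bash
python3 -c "
from h import *
from cell import optics
c=optics.camera('wrist');cv2.imwrite('pics/w1.png',c['frame'][:,:,::-1])
c=optics.camera('top');crop(c,380,180,500,280,5,'t3.png')
go((442.5,-374.4,85))"
```

```text
t 6.1 grasp pt [ 441.  -374.7  165.1] alpha -73.6 tilt 0.01 gap 93.9 F [-0.7  0.5 -0.1] ff 0.0 j6 0.52
  to (442.5, -374.4, 85) tool mm [ 1.6  0.1 80.1] rows-frac(/40) [0.039 0.003 2.002]
```

View pics/w1.png

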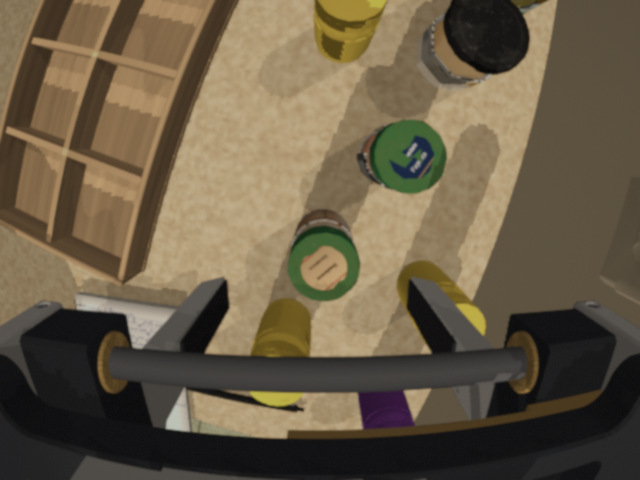

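The green cap (323,262) lies midway between the fingers (215 and 420), and nothing is in their way. I descend and grip.

>>> step_arm --increments '[[[0, 0, 0, 0.04, 0, 0.5, -1], [0, 0, 0, 0, 0, 0.5, -1], [0, 0, 0, 0, 0, 0.5, -1], [0, 0, 0, 0, 0, 0.5, -1], [0, 0, 0, 0, 0, 0, -1]]]'

```text
clock: 6.6
eef_pos: [442.4, -374.1, 263.6]
eef_rot: [-3.14, 0.001, 0.285]
wrist_force: [-0.2, 0.1, 0.3]
finger_gap: 94.1
finger_force: 0.0
```

>>> step_arm --increments '[[[0, 0, 0, 0, 0, 0, 1], [0, 0, 0, 0, 0, 0, 1], [0, 0, 0, 0, 0, 0, 1], [0, 0, 0, 0, 0, 0, 1], [0, 0, 0, 0, 0, 0, 1]]]' --newtons 20

```text
clock: 7.1
eef_pos: [442.5, -374.2, 265.1]
eef_rot: [3.141, -0.0, 0.284]
wrist_force: [0.5, 0.1, -0.7]
finger_gap: 57.7
finger_force: 0.0
```

>>> step_arm --increments '[[[0, 0, 0, 0, 0, 0, 1], [0, 0, 0, 0, 0, 0, 1], [0, 0, 0, 0, 0, 0, 1]]]'

```text
clock: 7.4
eef_pos: [442.5, -374.2, 264.8]
eef_rot: [3.141, -0.0, 0.284]
wrist_force: [-0.7, -0.0, 2.4]
finger_gap: 45.7
finger_force: 19.9
```

>>> step_arm --increments '[[[0, 0, 0, 0, 0, -0.3, 1], [0, 0, 0, 0, 0, -0.5, 1], [0, 0, 0, 0, 0, -0.7, 1], [0, 0, 0, 0, 0, -0.7, 1], [0, 0, 0, 0, 0, -0.7, 1]]]'

```text
clock: 7.9
eef_pos: [442.3, -374.0, 382.5]
eef_rot: [3.141, -0.0, 0.284]
wrist_force: [0.1, -0.4, -0.8]
finger_gap: 45.4
finger_force: 19.9
```

```bash
python3 -c "
from h import *
go((412.4,-178,200),(412.4,-178,92))"
```

```text
t 7.9 grasp pt [ 442.3 -374.1  202.5] alpha -73.7 tilt 0.01 gap 45.4 F [ 0.1 -0.4 -0.8] ff 19.9 j6 0.52
  to (412.4, -178, 200) tool mm [  26.3 -196.6    2.5] rows-frac(/40) [ 0.656 -4.914  0.062]
  to (412.4, -178, 92) tool mm [ -0.  -0. 108.] rows-frac(/40) [-0.  -0.   2.7]
```

>>> step_arm --increments '[[[0, 0, 0, 0.066, -0.3, 0, 1], [0, 0, 0, 0.066, -0.5, 0, 1], [0, 0, 0, 0.066, -0.6, 0, 1], [0, 0, 0, 0.066, -0.6, 0, 1], [0, 0, 0, 0.066, -0.6, 0, 1]]]'

```text
clock: 8.4
eef_pos: [425.4, -269.2, 380.0]
eef_rot: [-3.141, 0.001, 0.284]
wrist_force: [0.2, 0.3, -1.9]
finger_gap: 45.9
finger_force: 19.9
```

>>> step_arm --increments '[[[0, 0, 0, 0.066, -0.6, 0, 1], [0, 0, 0, 0.066, -0.6, 0, 1], [0, 0, 0, 0.066, -0.5, 0, 1], [0, 0, 0, 0.066, -0.4, 0, 1], [0, 0, 0, 0.066, -0.214, 0, 1]]]'

```text
clock: 8.9
eef_pos: [412.4, -176.9, 380.5]
eef_rot: [-3.141, 0.0, 0.285]
wrist_force: [0.0, -0.2, -2.2]
finger_gap: 45.9
finger_force: 19.9
```

>>> step_arm --increments '[[[0, 0, 0, 0, 0, 0.3, 1], [0, 0, 0, 0, 0, 0.4, 1], [0, 0, 0, 0, 0, 0.3, 1], [0, 0, 0, 0, 0, 0, 1]]]'

```text
clock: 9.3
eef_pos: [412.5, -178.5, 338.6]
eef_rot: [-3.139, 0.002, 0.284]
wrist_force: [0.5, 0.6, -1.7]
finger_gap: 45.6
finger_force: 19.9
```

```bash
python3 -c "
from h import *
from cell import optics
c=optics.camera('wrist');cv2.imwrite('pics/w2.png',c['frame'][:,:,::-1])
go((412.4,-178,92))"
```

```text
t 9.35 grasp pt [ 412.4 -178.3  159.7] alpha -73.7 tilt 0.11 gap 45.5 F [-0.5  0.1 -0.9] ff 19.9 j6 0.8
  to (412.4, -178, 92) tool mm [ 0.2 -0.2 67.7] rows-frac(/40) [ 0.005 -0.006  1.694]
```

View pics/w2.png

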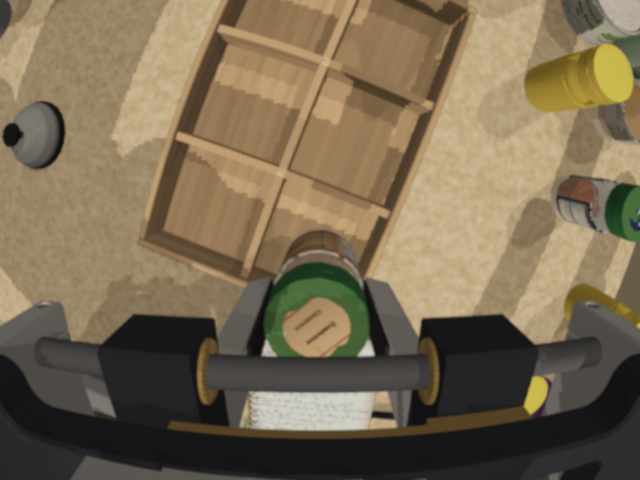

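The shaker hangs over the near-right compartment between its walls (px 260 to 370). I lower it slowly and release.

>>> step_arm --increments '[[[0, 0, 0, 0, 0, 0.4, 1], [0, 0, 0, 0, 0, 0.4, 1], [0, 0, 0, 0, 0, 0.4, 1], [0, 0, 0, 0, 0, 0.3, 1], [0, 0, 0, 0, 0, 0.1, 1]]]'

```text
clock: 9.85
eef_pos: [412.7, -178.3, 275.9]
eef_rot: [-3.141, 0.001, 0.284]
wrist_force: [-0.3, -0.3, -1.3]
finger_gap: 45.4
finger_force: 19.9
```

>>> step_arm --increments '[[[0, 0, 0, 0, 0, 0.05, 1], [0, 0, 0, 0, 0, 0.04, 1], [0, 0, 0, 0, 0, 0.02, 1], [0, 0, 0, 0, 0, 0, 1]]]'

```text
clock: 10.25
eef_pos: [412.8, -178.2, 272.5]
eef_rot: [3.141, -0.0, 0.284]
wrist_force: [-0.0, 0.1, -1.3]
finger_gap: 45.4
finger_force: 19.9
```

```bash
python3 -c "
from h import *
go((412.4,-178,91))"
```

```text
t 10.25 grasp pt [ 412.9 -178.2   92.5] alpha -73.7 tilt 0.03 gap 45.4 F [-0.   0.1 -1.3] ff 19.9 j6 0.8
  to (412.4, -178, 91) tool mm [-0.4 -0.3  1.5] rows-frac(/40) [-0.009 -0.008  0.039]
```

>>> step_arm --increments '[[[0, 0, 0, 0, 0, 0.02, 1], [0, 0, 0, 0, 0, 0.02, 1], [0, 0, 0, 0, 0, 0.01, 1], [0, 0, 0, 0, 0, 0, 1]]]'

```text
clock: 10.65
eef_pos: [412.8, -178.2, 270.6]
eef_rot: [3.141, -0.001, 0.284]
wrist_force: [-0.9, 0.7, 4.8]
finger_gap: 45.6
finger_force: 19.9
```

>>> step_arm --increments '[[[0, 0, 0, 0, 0, 0, -1], [0, 0, 0, 0, 0, 0, -1], [0, 0, 0, 0, 0, 0, -1], [0, 0, 0, 0, 0, 0, -1], [0, 0, 0, 0, 0, 0, -1]]]'

```text
clock: 11.15
eef_pos: [412.7, -178.1, 270.2]
eef_rot: [-3.142, 0.0, 0.284]
wrist_force: [-0.6, -0.1, 0.3]
finger_gap: 82.2
finger_force: 0.0
```

>>> step_arm --increments '[[[0, 0, 0, 0, 0, -0.2, -1], [0, 0, 0, 0, 0, -0.6, -1], [0, 0, 0, 0, 0, -0.6, -1], [0, 0, 0, 0, 0, -0.7, -1], [0, 0, 0, 0, 0, -0.7, -1]]]'

```text
clock: 11.65
eef_pos: [412.5, -178.0, 383.9]
eef_rot: [3.141, -0.0, 0.284]
wrist_force: [0.4, 0.3, 0.9]
finger_gap: 93.7
finger_force: 0.0
```

```bash
python3 -c "
from h import *
go((521.6,-404.9,200),(521.6,-404.9,85),(521.6,-404.9,200),(502.1,-185.8,200),(502.1,-185.8,92))"
```

```text
t 11.65 grasp pt [ 412.5 -178.1  203.9] alpha -73.7 tilt 0.01 gap 93.7 F [0.4 0.3 0.9] ff 0.0 j6 0.8
  to (521.6, -404.9, 200) tool mm [ 41.1 248.3   4. ] rows-frac(/40) [1.028 6.208 0.1  ]
  to (521.6, -404.9, 85) tool mm [ -0.  -0. 115.] rows-frac(/40) [-0.000e+00 -1.000e-03  2.875e+00]
  to (521.6, -404.9, 200) tool mm [   0.    0. -115.] rows-frac(/40) [ 0.000e+00  1.000e-03 -2.875e+00]
  to (502.1, -185.8, 200) tool mm [  42.7 -215.8   -0. ] rows-frac(/40) [ 1.067e+00 -5.395e+00 -1.000e-03]
  to (502.1, -185.8, 92) tool mm [ -0.  -0. 108.] rows-frac(/40) [-0.0e+00 -1.0e-03  2.7e+00]
```

>>> step_arm --increments '[[[0, 0, 0, 0.103, 0.62, 0.01, -1], [0, 0, 0, 0.103, 0.62, 0.01, -1], [0, 0, 0, 0.103, 0.62, 0.01, -1], [0, 0, 0, 0.103, 0.62, 0.01, -1], [0, 0, 0, 0.103, 0.62, 0.01, -1]]]'

```text
clock: 12.15
eef_pos: [467.5, -292.3, 380.8]
eef_rot: [3.141, -0.0, 0.284]
wrist_force: [0.1, 1.0, 0.6]
finger_gap: 93.8
finger_force: 0.0
```

>>> step_arm --increments '[[[0, 0, 0, 0.103, 0.62, 0.01, -1], [0, 0, 0, 0.103, 0.62, 0.01, -1], [0, 0, 0, 0.103, 0.62, 0.01, -1], [0, 0, 0, 0.103, 0.62, 0.01, -1], [0, 0, 0, 0.103, 0.62, 0.01, -1]]]'

```text
clock: 12.65
eef_pos: [522.0, -405.5, 378.8]
eef_rot: [3.142, -0.0, 0.284]
wrist_force: [-0.3, -0.0, 0.4]
finger_gap: 94.1
finger_force: 0.0
```

>>> step_arm --increments '[[[0, 0, 0, 0, 0, 0.5, -1], [0, 0, 0, 0, 0, 0, -1], [0, 0, 0, 0, 0, 0, -1]]]'

```text
clock: 12.95
eef_pos: [521.7, -404.4, 358.7]
eef_rot: [-3.141, 0.0, 0.284]
wrist_force: [-0.1, -0.3, 0.8]
finger_gap: 93.9
finger_force: 0.0
```

```bash
python3 -c "
from h import *
go((521.6,-404.9,85))"
```

```text
t 12.95 grasp pt [ 521.6 -404.4  178.7] alpha -73.7 tilt 0.03 gap 93.9 F [-0.1 -0.3  0.8] ff 0.0 j6 0.57
  to (521.6, -404.9, 85) tool mm [-0.2  0.5 93.7] rows-frac(/40) [-0.004  0.014  2.344]
```

>>> step_arm --increments '[[[0, 0, 0, 0, 0, 0.5, -1], [0, 0, 0, 0, 0, 0.5, -1], [0, 0, 0, 0, 0, 0.5, -1], [0, 0, 0, 0, 0, 0.5, -1], [0, 0, 0, 0, 0, 0.34, -1]]]'

```text
clock: 13.45
eef_pos: [521.8, -404.3, 264.8]
eef_rot: [3.141, -0.0, 0.285]
wrist_force: [1.0, -0.4, -0.3]
finger_gap: 94.3
finger_force: 0.0
```

>>> step_arm --increments '[[[0, 0, 0, 0, 0, 0, -1], [0, 0, 0, 0, 0, 0, 1], [0, 0, 0, 0, 0, 0, 1], [0, 0, 0, 0, 0, 0, 1], [0, 0, 0, 0, 0, 0, 1]]]'

```text
clock: 13.95
eef_pos: [521.8, -404.7, 265.3]
eef_rot: [3.141, -0.001, 0.284]
wrist_force: [-0.8, 0.5, -0.0]
finger_gap: 65.6
finger_force: 0.0
```

>>> step_arm --increments '[[[0, 0, 0, 0, 0, 0, 1], [0, 0, 0, 0, 0, 0, 1], [0, 0, 0, 0, 0, 0, 1], [0, 0, 0, 0, 0, 0, 1], [0, 0, 0, 0, 0, 0, 1]]]'

```text
clock: 14.45
eef_pos: [521.8, -404.7, 264.7]
eef_rot: [3.141, -0.0, 0.284]
wrist_force: [0.5, -0.1, 0.2]
finger_gap: 45.1
finger_force: 19.9
```

>>> step_arm --increments '[[[0, 0, 0, 0, 0, -0.3, 1], [0, 0, 0, 0, 0, -0.5, 1], [0, 0, 0, 0, 0, -0.7, 1], [0, 0, 0, 0, 0, -0.7, 1], [0, 0, 0, 0, 0, -0.7, 1]]]'

```text
clock: 14.95
eef_pos: [521.6, -404.5, 382.6]
eef_rot: [3.141, -0.0, 0.284]
wrist_force: [-0.4, 0.0, -2.5]
finger_gap: 45.2
finger_force: 19.9
```

```bash
python3 -c "
from h import *
go((502.1,-185.8,202),(502.1,-185.8,92))"
```

```text
t 14.95 grasp pt [ 521.6 -404.5  202.6] alpha -73.7 tilt 0.01 gap 45.2 F [-0.4  0.  -2.5] ff 19.9 j6 0.57
  to (502.1, -185.8, 202) tool mm [  42.6 -215.4    0.6] rows-frac(/40) [ 1.064 -5.385  0.014]
  to (502.1, -185.8, 92) tool mm [ -0.  -0. 110.] rows-frac(/40) [-0.   -0.    2.75]
```

>>> step_arm --increments '[[[0, 0, 0, 0.106, -0.3, 0, 1], [0, 0, 0, 0.106, -0.5, 0, 1], [0, 0, 0, 0.106, -0.65, 0, 1], [0, 0, 0, 0.106, -0.65, 0, 1], [0, 0, 0, 0.106, -0.65, 0, 1]]]'

```text
clock: 15.45
eef_pos: [510.9, -291.4, 379.8]
eef_rot: [-3.14, 0.001, 0.284]
wrist_force: [0.7, -0.2, -1.6]
finger_gap: 45.4
finger_force: 19.9
```

>>> step_arm --increments '[[[0, 0, 0, 0.106, -0.65, 0, 1], [0, 0, 0, 0.106, -0.65, 0, 1], [0, 0, 0, 0.106, -0.6, 0, 1], [0, 0, 0, 0.106, -0.45, 0, 1], [0, 0, 0, 0.106, -0.285, 0, 1]]]'

```text
clock: 15.95
eef_pos: [501.9, -184.5, 380.4]
eef_rot: [-3.141, 0.0, 0.285]
wrist_force: [0.2, -0.3, -1.4]
finger_gap: 45.3
finger_force: 19.9
```

>>> step_arm --increments '[[[0, 0, 0, 0, 0, 0.3, 1], [0, 0, 0, 0, 0, 0.5, 1], [0, 0, 0, 0, 0, 0.3, 1], [0, 0, 0, 0, 0, 0, 1], [0, 0, 0, 0, 0, 0, 1]]]'

```text
clock: 16.45
eef_pos: [502.2, -186.5, 336.6]
eef_rot: [-3.141, 0.0, 0.284]
wrist_force: [0.1, -0.6, -1.1]
finger_gap: 45.5
finger_force: 19.9
```

```bash
python3 -c "
from h import *
from cell import optics
go((502.1,-185.8,91))"
```

```text
t 16.45 grasp pt [ 502.1 -186.4  156.6] alpha -73.8 tilt 0.02 gap 45.5 F [ 0.1 -0.6 -1.1] ff 19.9 j6 0.86
  to (502.1, -185.8, 91) tool mm [ 0.2 -0.6 65.6] rows-frac(/40) [ 0.004 -0.015  1.64 ]
```

>>> step_arm --increments '[[[0, 0, 0, 0, 0, 0.4, 1], [0, 0, 0, 0, 0, 0.4, 1], [0, 0, 0, 0, 0, 0.4, 1], [0, 0, 0, 0, 0, 0.3, 1], [0, 0, 0, 0, 0, 0.08, 1]]]'

```text
clock: 16.95
eef_pos: [502.1, -186.1, 272.8]
eef_rot: [-3.141, 0.001, 0.284]
wrist_force: [-0.1, 0.5, -1.7]
finger_gap: 45.2
finger_force: 19.9
```

>>> step_arm --increments '[[[0, 0, 0, 0, 0, 0.03, 1], [0, 0, 0, 0, 0, 0.03, 1], [0, 0, 0, 0, 0, 0.02, 1], [0, 0, 0, 0, 0, 0, 1]]]'

```text
clock: 17.35
eef_pos: [502.2, -186.1, 270.7]
eef_rot: [3.141, -0.001, 0.284]
wrist_force: [-0.5, -0.5, -1.2]
finger_gap: 45.5
finger_force: 19.9
```

```bash
python3 -c "
from h import *
go((502.1,-185.8,91))"
```

```text
t 17.35 grasp pt [ 502.3 -186.1   90.7] alpha -73.7 tilt 0.05 gap 45.5 F [-0.5 -0.5 -1.2] ff 19.9 j6 0.86
  to (502.1, -185.8, 91) tool mm [-0.1 -0.4 -0.3] rows-frac(/40) [-0.003 -0.009 -0.008]
```

>>> step_arm --increments '[[[0, 0, 0, 0, 0, 0.015, 1], [0, 0, 0, 0, 0, 0.01, 1], [0, 0, 0, 0, 0, 0, 1]]]'

```text
clock: 17.65
eef_pos: [502.4, -186.3, 270.3]
eef_rot: [3.14, -0.002, 0.284]
wrist_force: [0.2, -1.3, 7.1]
finger_gap: 45.3
finger_force: 20.0
```

>>> step_arm --increments '[[[0, 0, 0, 0, 0, 0, -1], [0, 0, 0, 0, 0, 0, -1], [0, 0, 0, 0, 0, 0, -1], [0, 0, 0, 0, 0, 0, -1], [0, 0, 0, 0, 0, 0, -1]]]'

```text
clock: 18.15
eef_pos: [502.1, -186.0, 269.2]
eef_rot: [-3.141, 0.0, 0.284]
wrist_force: [-0.4, 0.6, -0.4]
finger_gap: 82.2
finger_force: 0.0
```

>>> step_arm --increments '[[[0, 0, 0, 0, 0, -0.3, -1], [0, 0, 0, 0, 0, -0.6, -1], [0, 0, 0, 0, 0, -0.7, -1], [0, 0, 0, 0, 0, -0.7, -1], [0, 0, 0, 0, 0, -0.7, -1]]]'

```text
clock: 18.65
eef_pos: [501.9, -185.9, 391.4]
eef_rot: [3.141, -0.001, 0.284]
wrist_force: [0.7, 0.5, 0.3]
finger_gap: 93.9
finger_force: 0.0
```

>>> step_arm --increments '[[[0, 0, 0, 0, 0, -0.8, -1], [0, 0, 0, 0, 0, -0.8, -1], [0, 0, -0.16, 0, 0, 0, -1], [0, 0, -0.16, 0, 0, 0, -1], [0, 0, -0.16, 0, 0, 0, -1]]]'

```text
clock: 19.15
eef_pos: [501.8, -185.9, 454.4]
eef_rot: [3.141, -0.0, 0.666]
wrist_force: [-0.2, -0.3, -0.6]
finger_gap: 94.4
finger_force: 0.0
```

>>> step_arm --increments '[[[0, 0, -0.13, 0, 0, 0, -1], [0, 0, 0, 0, 0, 0, -1], [0, 0, 0, 0, 0, 0, -1]]]'

```text
clock: 19.45
eef_pos: [501.9, -186.0, 453.8]
eef_rot: [3.141, -0.0, 0.76]
wrist_force: [-0.6, 0.1, 0.2]
finger_gap: 94.1
finger_force: 0.0
```

```bash
python3 -c "
from h import *
go((686,96.8,272),(686,96.8,195),(686,96.8,248),(686-.72*100,96.8-.69*100,248),(591.7,-193.7,268),(591.7,-193.7,179))"
```

```text
t 19.45 grasp pt [ 502.  -186.   273.8] alpha -46.5 tilt 0.03 gap 94.1 F [-0.6  0.1  0.2] ff 0.0 j6 0.39
  to (686, 96.8, 272) tool mm [328.2 -78.2   1.8] rows-frac(/40) [ 8.205 -1.956  0.046]
  to (686, 96.8, 195) tool mm [-0. -0. 77.] rows-frac(/40) [-0.000e+00 -1.000e-03  1.925e+00]
  to (686, 96.8, 248) tool mm [  0.   0. -53.] rows-frac(/40) [ 0.000e+00  1.000e-03 -1.325e+00]
  to (614.0, 27.799999999999997, 248) tool mm [-99.7   0.4  -0. ] rows-frac(/40) [-2.493  0.01  -0.   ]
  to (591.7, -193.7, 268) tool mm [-168.8  145.2  -20. ] rows-frac(/40) [-4.219  3.63  -0.499]
  to (591.7, -193.7, 179) tool mm [-0. -0. 89.] rows-frac(/40) [-0.000e+00 -1.000e-03  2.225e+00]
```

>>> step_arm --increments '[[[0, 0, 0, 0.585, -0.14, 0, -1], [0, 0, 0, 0.585, -0.14, 0, -1], [0, 0, 0, 0.585, -0.14, 0, -1], [0, 0, 0, 0.585, -0.14, 0, -1], [0, 0, 0, 0.585, -0.14, 0, -1]]]'

```text
clock: 19.95
eef_pos: [567.7, -84.0, 453.5]
eef_rot: [3.141, -0.0, 0.76]
wrist_force: [-0.4, -0.6, 0.5]
finger_gap: 94.1
finger_force: 0.0
```

>>> step_arm --increments '[[[0, 0, 0, 0.585, -0.14, 0, -1], [0, 0, 0, 0.585, -0.14, 0, -1], [0, 0, 0, 0.585, -0.14, 0, -1], [0, 0, 0, 0.585, -0.14, 0, -1], [0, 0, 0, 0.585, -0.14, 0, -1]]]'

```text
clock: 20.45
eef_pos: [632.9, 17.1, 453.5]
eef_rot: [3.142, -0.0, 0.76]
wrist_force: [0.7, 0.3, 1.0]
finger_gap: 94.2
finger_force: 0.0
```

>>> step_arm --increments '[[[0, 0, 0, 0.585, -0.14, 0, -1], [0, 0, 0, 0.585, -0.14, 0, -1], [0, 0, 0, 0.585, -0.14, 0, -1], [0, 0, 0, 0.585, -0.14, 0, -1], [0, 0, 0, 0, 0, 0, -1]]]'

```text
clock: 20.95
eef_pos: [685.3, 99.4, 452.6]
eef_rot: [-3.141, 0.0, 0.763]
wrist_force: [-0.1, 0.2, 0.0]
finger_gap: 94.0
finger_force: 0.0
```

```bash
python3 -c "
from h import *
from cell import optics
c=optics.camera('wrist');cv2.imwrite('pics/w3.png',c['frame'][:,:,::-1])
go((686,97,195))"
```

```text
t 21.0 grasp pt [684.7  98.1 272.7] alpha -46.3 tilt 0.04 gap 94.2 F [ 0.2 -0.5 -0.1] ff 0.0 j6 0.9
  to (686, 97, 195) tool mm [ 0.2  1.7 77.7] rows-frac(/40) [0.006 0.042 1.943]
```

View pics/w3.png

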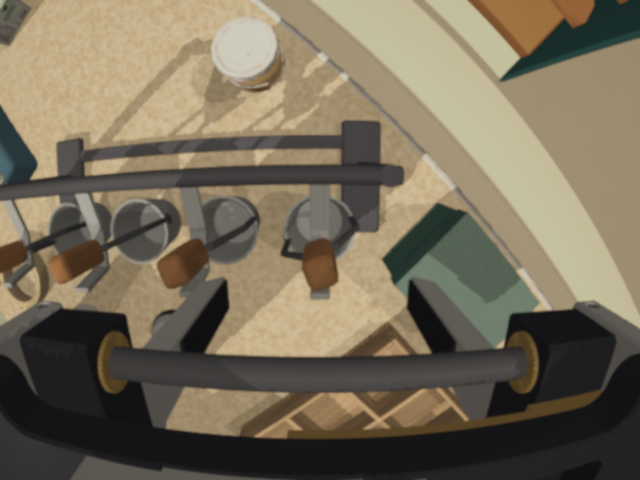

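The grip of pail_1 (320,268) is centred between the fingers (215 and 420). I descend and close.

>>> step_arm --increments '[[[0, 0, 0, 0, 0.04, 0.5, -1], [0, 0, 0, 0, 0, 0.5, -1], [0, 0, 0, 0, 0, 0.5, -1], [0, 0, 0, 0, 0, 0.44, -1], [0, 0, 0, 0, 0, 0, -1]]]'

```text
clock: 21.5
eef_pos: [685.4, 95.1, 373.4]
eef_rot: [-3.139, 0.003, 0.761]
wrist_force: [0.2, -0.7, 0.3]
finger_gap: 93.8
finger_force: 0.0
```

>>> step_arm --increments '[[[0, 0, 0, 0, 0, 0, 1], [0, 0, 0, 0, 0, 0, 1], [0, 0, 0, 0, 0, 0, 1], [0, 0, 0, 0, 0, 0, 1], [0, 0, 0, 0, 0, 0, 1]]]' --newtons 35

```text
clock: 22.0
eef_pos: [685.7, 96.0, 376.0]
eef_rot: [3.141, -0.0, 0.763]
wrist_force: [-0.0, 0.3, 1.0]
finger_gap: 57.6
finger_force: 0.0
```

>>> step_arm --increments '[[[0, 0, 0, 0, 0, 0, 1], [0, 0, 0, 0, 0, 0, 1], [0, 0, 0, 0, 0, 0, 1], [0, 0, 0, 0, 0, 0, 1], [0, 0, 0, 0, 0, 0, 1]]]'

```text
clock: 22.5
eef_pos: [685.7, 96.0, 375.6]
eef_rot: [-3.142, 0.0, 0.763]
wrist_force: [-0.2, 0.9, -0.2]
finger_gap: 20.5
finger_force: 34.3
```

>>> step_arm --increments '[[[0, 0, 0, 0, 0, 0, 1], [0, 0, 0, 0, 0, 0, 1], [0, 0, 0, 0, 0, 0, 1], [0, 0, 0, 0, 0, 0, 1]]]'

```text
clock: 22.9
eef_pos: [685.7, 96.0, 375.6]
eef_rot: [-3.142, 0.0, 0.763]
wrist_force: [-0.5, -0.4, 0.3]
finger_gap: 20.7
finger_force: 34.3
```

```bash
python3 -c "
from h import *
go((686,97,249))"
```

```text
t 22.9 grasp pt [685.7  96.  195.6] alpha -46.3 tilt 0.0 gap 20.7 F [-0.5 -0.4  0.3] ff 34.3 j6 0.89
  to (686, 97, 249) tool mm [  0.9  -0.6 -53.4] rows-frac(/40) [ 0.023 -0.014 -1.334]
```

>>> step_arm --increments '[[[0, 0, 0, 0, 0, -0.2, 1], [0, 0, 0, 0, 0, -0.33, 1], [0, 0, 0, 0, 0, -0.3, 1], [0, 0, 0, 0, 0, -0.3, 1], [0, 0, 0, 0, 0, -0.2, 1]]]'

```text
clock: 23.4
eef_pos: [685.6, 95.9, 430.8]
eef_rot: [3.14, -0.001, 0.763]
wrist_force: [-0.4, 0.8, -1.3]
finger_gap: 20.5
finger_force: 34.3
```

>>> step_arm --increments '[[[0, 0, 0, 0, 0, 0, 1], [0, 0, 0, 0, 0, 0, 1], [0, 0, 0, -0.1, 0, 0, 1], [0, 0, 0, -0.2, 0, 0, 1], [0, 0, 0, -0.3, 0, 0, 1]]]'

```text
clock: 23.9
eef_pos: [668.0, 79.1, 428.2]
eef_rot: [-3.141, 0.001, 0.764]
wrist_force: [0.9, 0.1, -1.7]
finger_gap: 20.5
finger_force: 34.3
```

>>> step_arm --increments '[[[0, 0, 0, -0.3, 0, 0, 1], [0, 0, 0, -0.4, 0, 0, 1], [0, 0, 0, -0.5, 0, 0, 1], [0, 0, 0, -0.4, 0, 0, 1], [0, 0, 0, -0.3, 0, 0, 1]]]'

```text
clock: 24.4
eef_pos: [612.3, 25.8, 428.8]
eef_rot: [-3.141, 0.0, 0.763]
wrist_force: [0.4, -0.2, -1.2]
finger_gap: 20.2
finger_force: 34.3
```

>>> step_arm --increments '[[[0, 0, 0, -0.2, 0, -0.1, 1], [0, 0, 0, 0, 0, -0.3, 1], [0, 0, 0, 0, 0, -0.3, 1], [0, 0, 0, 0, 0, -0.2, 1], [0, 0, 0, 0, 0, 0, 1]]]'

```text
clock: 24.9
eef_pos: [607.8, 21.6, 466.5]
eef_rot: [3.14, -0.002, 0.764]
wrist_force: [0.6, 0.2, -1.4]
finger_gap: 20.3
finger_force: 34.3
```

```bash
python3 -c "
from h import *
from cell import optics
c=optics.camera('side');crop(c,180,180,380,340,4,'s2.png')
go((591.7,-193.7,284),(591.7,-193.7,180.6))"
```

```text
t 24.95 grasp pt [608.   21.6 285.4] alpha -46.2 tilt 0.06 gap 20.6 F [-0.5 -0.2 -1.7] ff 34.3 j6 0.78
  to (591.7, -193.7, 284) tool mm [-160.6  144.2    1.4] rows-frac(/40) [-4.016  3.606  0.034]
  to (591.7, -193.7, 180.6) tool mm [-1.000e-01 -1.000e-01  1.034e+02] rows-frac(/40) [-2.000e-03 -2.000e-03  2.585e+00]
```

View pics/s2.png

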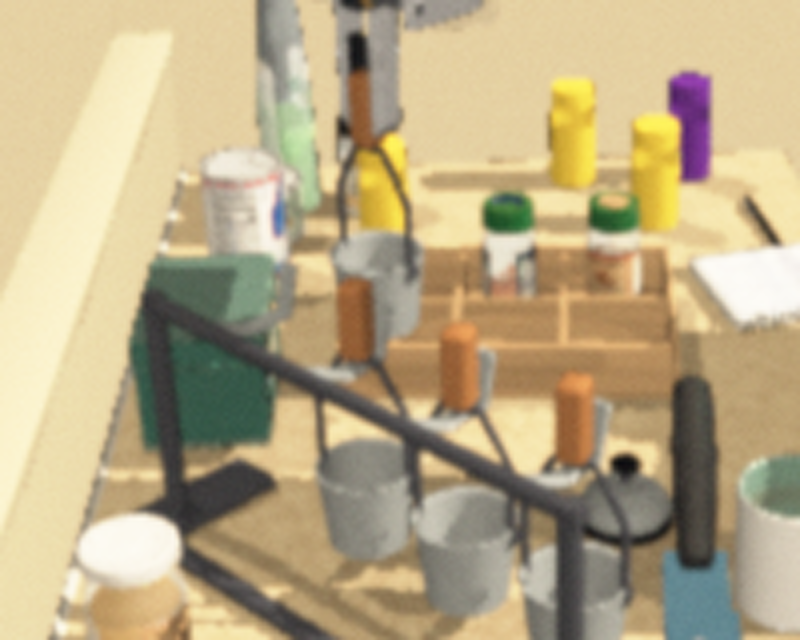

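Pail_1 is off its hook and upright at (380,285), and both green-capped shakers stand in the caddy at (508,245) and (612,240). I carry pail_1 to the far-right compartment.

>>> step_arm --increments '[[[0, 0, 0, -0.08, 0.07, 0, 1], [0, 0, 0, -0.2, 0.18, 0, 1], [0, 0, 0, -0.32, 0.29, 0, 1], [0, 0, 0, -0.36, 0.325, 0, 1], [0, 0, 0, -0.36, 0.325, 0, 1]]]'

```text
clock: 25.45
eef_pos: [602.2, -51.6, 464.7]
eef_rot: [-3.141, 0.0, 0.763]
wrist_force: [-0.5, 0.0, -2.5]
finger_gap: 20.3
finger_force: 34.3
```

>>> step_arm --increments '[[[0, 0, 0, -0.36, 0.325, 0, 1], [0, 0, 0, -0.36, 0.325, 0, 1], [0, 0, 0, -0.36, 0.325, 0, 1], [0, 0, 0, -0.36, 0.325, 0, 1], [0, 0, 0, -0.36, 0.325, 0, 1]]]'

```text
clock: 25.95
eef_pos: [594.8, -148.5, 464.6]
eef_rot: [-3.141, 0.0, 0.762]
wrist_force: [-0.3, -0.5, -2.4]
finger_gap: 20.1
finger_force: 34.3
```

>>> step_arm --increments '[[[0, 0, 0, -0.32, 0.29, 0, 1], [0, 0, 0, -0.28, 0.25, 0, 1], [0, 0, 0, -0.2, 0.18, 0, 1], [0, 0, 0, -0.1, 0.07, 0, 1], [0, 0, 0, 0, 0, 0, 1]]]'

```text
clock: 26.45
eef_pos: [591.1, -194.5, 464.8]
eef_rot: [-3.142, -0.0, 0.763]
wrist_force: [-0.3, 1.0, -1.5]
finger_gap: 20.3
finger_force: 34.3
```

>>> step_arm --increments '[[[0, 0, 0, 0, 0, 0.2, 1], [0, 0, 0, 0, 0, 0.3, 1], [0, 0, 0, 0, 0, 0.2, 1], [0, 0, 0, 0, 0, 0, 1], [0, 0, 0, 0, 0, 0, 1]]]'

```text
clock: 26.95
eef_pos: [591.2, -193.9, 436.7]
eef_rot: [-3.141, 0.0, 0.763]
wrist_force: [-0.2, -0.0, -1.7]
finger_gap: 20.4
finger_force: 34.3
```

```bash
python3 -c "
from h import *
from cell import optics
c=optics.camera('top');crop(c,300,160,400,300,4,'t4.png')
c=optics.camera('wrist')
cv2.imwrite('pics/w4.png',np.hstack([cv2.resize(c['frame'][:,:,::-1],(480,360)),cv2.imread('pics/t4.png')[0:560,40:340][:360]]))
go((591.7,-193.7,180.6))"
```

```text
t 27.05 grasp pt [ 591.3 -194.   257.3] alpha -46.3 tilt 0.04 gap 20.1 F [-0.4 -0.8 -1.3] ff 34.3 j6 0.43
  to (591.7, -193.7, 180.6) tool mm [ 0.5  0.  76.7] rows-frac(/40) [0.012 0.    1.917]
```

View pics/w4.png

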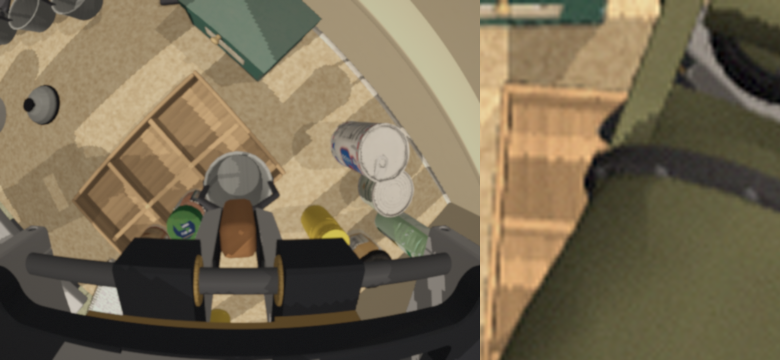

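Pail_1 hangs over the far-right compartment, with the rim at (240,180). I lower it.

>>> step_arm --increments '[[[0, 0, 0, 0.01, 0, 0.3, 1], [0, 0, 0, 0, 0, 0.4, 1], [0, 0, 0, 0, 0, 0.4, 1], [0, 0, 0, 0, 0, 0.4, 1], [0, 0, 0, 0, 0, 0.25, 1]]]'

```text
clock: 27.55
eef_pos: [591.3, -193.7, 365.0]
eef_rot: [-3.14, 0.001, 0.763]
wrist_force: [0.1, 0.4, -2.8]
finger_gap: 20.4
finger_force: 34.3
```

>>> step_arm --increments '[[[0, 0, 0, 0, 0, 0.05, 1], [0, 0, 0, 0, 0, 0.04, 1], [0, 0, 0, 0, 0, 0.04, 1], [0, 0, 0, 0, 0, 0.02, 1], [0, 0, 0, 0, 0, 0, 1]]]'

```text
clock: 28.05
eef_pos: [591.5, -193.8, 361.1]
eef_rot: [3.141, -0.0, 0.763]
wrist_force: [-0.5, -0.7, -1.9]
finger_gap: 20.4
finger_force: 34.3
```

>>> step_arm --increments '[[[0, 0, 0, 0, 0, 0.02, 1], [0, 0, 0, 0, 0, 0, 1]]]'

```text
clock: 28.25
eef_pos: [591.5, -193.8, 361.0]
eef_rot: [3.14, -0.001, 0.763]
wrist_force: [-1.0, -0.0, 6.3]
finger_gap: 20.3
finger_force: 34.3
```

```bash
python3 -c "
from h import *
go((591.7,-193.7,180.6))"
```

```text
t 28.25 grasp pt [ 591.7 -193.9  181. ] alpha -46.3 tilt 0.08 gap 20.3 F [-1.  -0.   6.3] ff 34.3 j6 0.43
  to (591.7, -193.7, 180.6) tool mm [ 0.1 -0.2  0.4] rows-frac(/40) [ 0.003 -0.004  0.011]
```

Contact is felt at 6 N. I release, rise, and go to pail_2.

>>> step_arm --increments '[[[0, 0, 0, 0, 0, 0, -0.2], [0, 0, 0, 0, 0, 0, -0.2], [0, 0, 0, 0, 0, 0, -0.2], [0, 0, 0, 0, 0, 0, -0.2], [0, 0, 0, 0, 0, 0, -0.2]]]'

```text
clock: 28.75
eef_pos: [591.5, -193.8, 359.9]
eef_rot: [-3.141, 0.0, 0.763]
wrist_force: [-0.3, 0.8, -0.0]
finger_gap: 54.9
finger_force: 0.0
```

>>> step_arm --increments '[[[0, 0, 0, 0, 0, -0.3, -0.2], [0, 0, 0, 0, 0, -0.5, -0.2], [0, 0, 0, 0, 0, -0.6, -0.2], [0, 0, 0, 0, 0, -0.6, -0.2], [0, 0, 0, 0, 0, -0.4, -0.2]]]'

```text
clock: 29.25
eef_pos: [591.2, -193.7, 459.0]
eef_rot: [3.139, -0.001, 0.763]
wrist_force: [-0.3, -0.1, 0.1]
finger_gap: 56.3
finger_force: 0.0
```

```bash
python3 -c "
from h import *
go((620.2,165.5,276),(620.2,165.5,196))"
```

```text
t 29.25 grasp pt [ 591.7 -193.8  279. ] alpha -46.3 tilt 0.15 gap 56.3 F [-0.3 -0.1  0.1] ff 0.0 j6 0.43
  to (620.2, 165.5, 276) tool mm [ 269.  -239.9    2.7] rows-frac(/40) [ 6.726 -5.998  0.068]
  to (620.2, 165.5, 196) tool mm [-0.1 -0.2 80. ] rows-frac(/40) [-0.002 -0.005  2.   ]
```

>>> step_arm --increments '[[[0, 0, 0, 0.448, -0.4, 0, -0.2], [0, 0, 0, 0.448, -0.4, 0, -0.2], [0, 0, 0, 0.448, -0.4, 0, -0.2], [0, 0, 0, 0.448, -0.4, 0, -0.2], [0, 0, 0, 0.448, -0.4, 0, -0.2]]]'

```text
clock: 29.75
eef_pos: [600.8, -73.1, 457.1]
eef_rot: [3.141, -0.001, 0.763]
wrist_force: [0.3, -0.2, 0.3]
finger_gap: 56.8
finger_force: 0.0
```

>>> step_arm --increments '[[[0, 0, 0, 0.448, -0.4, 0, -0.2], [0, 0, 0, 0.448, -0.4, 0, -0.2], [0, 0, 0, 0.448, -0.4, 0, -0.2], [0, 0, 0, 0.448, -0.4, 0, -0.2], [0, 0, 0, 0.448, -0.4, 0, -0.2]]]'

```text
clock: 30.25
eef_pos: [610.2, 46.7, 457.2]
eef_rot: [3.141, -0.001, 0.763]
wrist_force: [-0.1, -0.6, 0.5]
finger_gap: 56.7
finger_force: 0.0
```

>>> step_arm --increments '[[[0, 0, 0, 0.448, -0.4, 0, -0.2], [0, 0, 0, 0.448, -0.4, 0, -0.2], [0, 0, 0, 0.448, -0.4, 0, -0.2], [0, 0, 0, 0.448, -0.4, 0, -0.2], [0, 0, 0, 0.448, -0.4, 0, -0.2]]]'

```text
clock: 30.75
eef_pos: [619.6, 166.4, 457.1]
eef_rot: [3.141, -0.001, 0.763]
wrist_force: [0.5, 0.7, -0.0]
finger_gap: 56.3
finger_force: 0.0
```

>>> step_arm --increments '[[[0, 0, 0, 0, 0, 0, -0.2], [0, 0, 0, 0, 0, 0, -0.2]]]'

```text
clock: 30.95
eef_pos: [619.7, 165.4, 456.5]
eef_rot: [3.141, -0.0, 0.764]
wrist_force: [-0.0, 1.0, 0.4]
finger_gap: 56.4
finger_force: 0.0
```

```bash
python3 -c "
from h import *
from cell import optics
c=optics.camera('top');P=cloud(c);np.savez('pics/top1.npz',**c)
for u,v in((218,180),(188,208),(158,237)):
    q=P[v-12:v+13,u-12:u+13].reshape(-1,3);q=q[(q[:,2]>213)&(q[:,2]<232)];print(len(q),np.median(q,0).round(1))
b=P[235:290,225:275].reshape(-1,3);b=b[(b[:,2]>10)&(b[:,2]<60)];print('bell',len(b),np.median(b,0).round(1))
m=P[178:300,300:390].reshape(-1,3);m=m[(m[:,2]>44)&(m[:,2]<56)];print(len(m),cv2.minAreaRect(m[:,:2].astype(np.float32)))
go((620.2,165.5,196))"
```

```text
13 [622.1 156.9 217.4]
0 [nan nan nan]
0 [nan nan nan]
bell 421 [440.8 122.7  27.7]
1076 ((506.08953857421875, -140.0975341796875), (185.9877471923828, 275.87078857421875), 84.95323181152344)
t 31.0 grasp pt [619.8 164.8 276.5] alpha -46.3 tilt 0.02 gap 56.6 F [ 0.7  0.1 -0.5] ff 0.0 j6 1.01
  to (620.2, 165.5, 196) tool mm [ 0.7 -0.2 80.5] rows-frac(/40) [ 0.018 -0.006  2.013]
  return _methods._mean(a, axis=axis, dtype=dtype,
  ret = um.true_divide(
```

>>> step_arm --increments '[[[0, 0, 0, 0.02, 0, 0.5, -0.2], [0, 0, 0, 0, 0, 0.5, -0.2], [0, 0, 0, 0, 0, 0.5, -0.2], [0, 0, 0, 0, 0, 0.5, -0.2], [0, 0, 0, 0, 0, 0.01, -0.2]]]'

```text
clock: 31.5
eef_pos: [620.3, 164.8, 373.4]
eef_rot: [-3.14, 0.004, 0.762]
wrist_force: [-1.0, -0.1, 0.9]
finger_gap: 56.1
finger_force: 0.0
```

>>> step_arm --increments '[[[0, 0, 0, 0, 0, 0, -0.2], [0, 0, 0, 0, 0, 0, 1], [0, 0, 0, 0, 0, 0, 1], [0, 0, 0, 0, 0, 0, 1], [0, 0, 0, 0, 0, 0, 1]]]'

```text
clock: 32.0
eef_pos: [620.4, 166.0, 376.0]
eef_rot: [3.141, -0.0, 0.763]
wrist_force: [-0.4, 0.3, -0.2]
finger_gap: 28.3
finger_force: 0.1
```

>>> step_arm --increments '[[[0, 0, 0, 0, 0, 0, 1], [0, 0, 0, 0, 0, 0, 1], [0, 0, 0, 0, 0, 0, 1], [0, 0, 0, 0, 0, 0, 1], [0, 0, 0, 0, 0, 0, 1]]]'

```text
clock: 32.5
eef_pos: [620.4, 166.0, 375.9]
eef_rot: [3.141, -0.0, 0.763]
wrist_force: [-1.9, 0.0, 5.8]
finger_gap: 24.3
finger_force: 35.0
```

```bash
python3 -c "
from h import *
go()"
```

```text
t 32.5 grasp pt [620.4 166.1 195.9] alpha -46.3 tilt 0.02 gap 24.3 F [-1.9  0.   5.8] ff 35.0 j6 1.01
```

>>> step_arm --increments '[[[0, 0, 0, 0, 0, -0.2, 1], [0, 0, 0, 0, 0, -0.33, 1], [0, 0, 0, 0, 0, -0.3, 1], [0, 0, 0, 0, 0, -0.3, 1], [0, 0, 0, 0, 0, -0.2, 1]]]'

```text
clock: 33.0
eef_pos: [620.3, 166.0, 430.6]
eef_rot: [3.141, -0.001, 0.763]
wrist_force: [0.4, 0.0, -1.9]
finger_gap: 24.7
finger_force: 35.0
```

>>> step_arm --increments '[[[0, 0, 0, 0, 0, 0, 1], [0, 0, 0, 0, 0, 0, 1], [0, 0, 0, -0.1, 0, 0, 1], [0, 0, 0, -0.2, 0, 0, 1], [0, 0, 0, -0.3, 0, 0, 1]]]'

```text
clock: 33.5
eef_pos: [602.6, 149.1, 428.2]
eef_rot: [-3.141, 0.001, 0.763]
wrist_force: [0.0, -0.4, -2.0]
finger_gap: 24.4
finger_force: 35.0
```

>>> step_arm --increments '[[[0, 0, 0, -0.3, 0, 0, 1], [0, 0, 0, -0.4, 0, 0, 1], [0, 0, 0, -0.5, 0, 0, 1], [0, 0, 0, -0.4, 0, 0, 1], [0, 0, 0, -0.3, 0, 0, 1]]]'

```text
clock: 34.0
eef_pos: [547.1, 96.0, 428.8]
eef_rot: [-3.142, 0.0, 0.763]
wrist_force: [-0.2, 0.3, -1.3]
finger_gap: 24.5
finger_force: 35.0
```

>>> step_arm --increments '[[[0, 0, 0, -0.2, 0, -0.1, 1], [0, 0, 0, 0, 0, -0.3, 1], [0, 0, 0, 0, 0, -0.3, 1], [0, 0, 0, 0, 0, -0.2, 1], [0, 0, 0, 0, 0, 0, 1]]]'

```text
clock: 34.5
eef_pos: [542.5, 91.6, 466.4]
eef_rot: [3.14, -0.002, 0.764]
wrist_force: [0.4, -0.7, -2.0]
finger_gap: 24.6
finger_force: 35.0
```

```bash
python3 -c "
from h import *
go((599.6,-104,286),(599.6,-104,181))"
```

```text
t 34.5 grasp pt [542.9  91.7 286.4] alpha -46.3 tilt 0.14 gap 24.6 F [ 0.4 -0.7 -2. ] ff 35.0 j6 0.91
  to (599.6, -104, 286) tool mm [-94.4 180.5   0.5] rows-frac(/40) [-2.36   4.513  0.013]
  to (599.6, -104, 181) tool mm [ -0.2  -0.2 105. ] rows-frac(/40) [-0.005 -0.004  2.625]
```

The gap reads 24 mm instead of 20, so I check the pail's attitude in the wrist and side views.

```bash
python3 -c "
from h import *
from cell import optics
c=optics.camera('side')['frame'][150:390,200:440,::-1];d=optics.camera('wrist')['frame'][130:430,170:470,::-1]
cv2.imwrite('pics/x1.png',np.hstack([cv2.resize(c,(400,400),interpolation=cv2.INTER_CUBIC),cv2.resize(d,(400,400))]))"
```

```text
(no output)
```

View pics/x1.png

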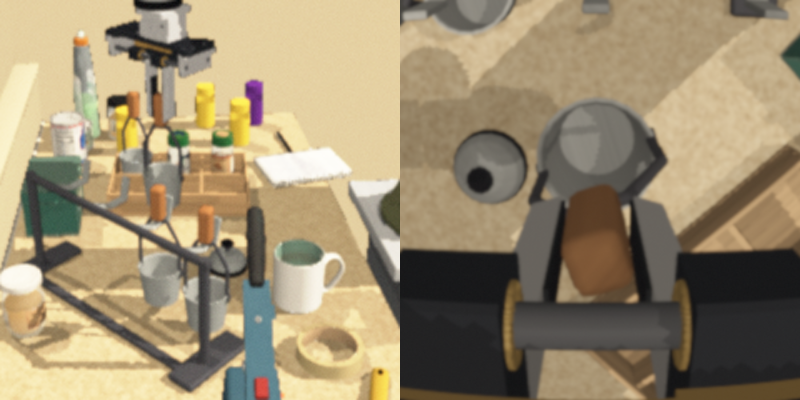

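Pail_2 hangs upright, with its grip turned about 12° between the pads. It is held firmly, so I go on. The bell is still at its place.

>>> step_arm --increments '[[[0, 0, 0, -0.05, 0.09, 0, 1], [0, 0, 0, -0.12, 0.225, 0, 1], [0, 0, 0, -0.19, 0.36, 0, 1], [0, 0, 0, -0.21, 0.406, 0, 1], [0, 0, 0, -0.21, 0.406, 0, 1]]]'

```text
clock: 35.1
eef_pos: [561.3, 24.9, 464.7]
eef_rot: [-3.142, 0.0, 0.763]
wrist_force: [0.6, 0.5, -2.4]
finger_gap: 24.6
finger_force: 35.0
```

>>> step_arm --increments '[[[0, 0, 0, -0.21, 0.406, 0, 1], [0, 0, 0, -0.21, 0.406, 0, 1], [0, 0, 0, -0.21, 0.406, 0, 1], [0, 0, 0, -0.21, 0.406, 0, 1], [0, 0, 0, -0.21, 0.406, 0, 1]]]'

```text
clock: 35.6
eef_pos: [587.0, -62.6, 464.8]
eef_rot: [-3.141, 0.0, 0.763]
wrist_force: [-0.1, 0.6, -2.6]
finger_gap: 24.7
finger_force: 35.0
```

>>> step_arm --increments '[[[0, 0, 0, -0.19, 0.36, 0, 1], [0, 0, 0, -0.17, 0.315, 0, 1], [0, 0, 0, -0.12, 0.225, 0, 1], [0, 0, 0, -0.05, 0.09, 0, 1], [0, 0, 0, 0, 0, 0, 1]]]'

```text
clock: 36.1
eef_pos: [598.8, -104.5, 464.7]
eef_rot: [-3.141, 0.0, 0.763]
wrist_force: [0.9, 0.2, -2.1]
finger_gap: 24.2
finger_force: 35.0
```

>>> step_arm --increments '[[[0, 0, 0, 0, 0, 0.2, 1], [0, 0, 0, 0, 0, 0.3, 1], [0, 0, 0, 0, 0, 0.2, 1], [0, 0, 0, 0, 0, 0, 1], [0, 0, 0, 0, 0, 0, 1]]]'

```text
clock: 36.6
eef_pos: [598.8, -104.0, 436.7]
eef_rot: [-3.141, 0.0, 0.763]
wrist_force: [0.8, 0.5, -1.6]
finger_gap: 24.6
finger_force: 35.0
```

```bash
python3 -c "
from h import *
go((599.6,-104,181))"
```

```text
t 36.6 grasp pt [ 598.7 -104.   256.7] alpha -46.3 tilt 0.02 gap 24.6 F [ 0.8  0.5 -1.6] ff 35.0 j6 0.58
  to (599.6, -104, 181) tool mm [ 0.7  0.6 75.7] rows-frac(/40) [0.016 0.016 1.893]
```

>>> step_arm --increments '[[[0, 0, 0, 0.02, 0.01, 0.3, 1], [0, 0, 0, 0, 0, 0.4, 1], [0, 0, 0, 0, 0, 0.4, 1], [0, 0, 0, 0, 0, 0.4, 1], [0, 0, 0, 0, 0, 0.25, 1]]]'

```text
clock: 37.1
eef_pos: [599.5, -103.9, 365.2]
eef_rot: [-3.14, 0.001, 0.763]
wrist_force: [-0.3, -0.2, -2.3]
finger_gap: 24.6
finger_force: 35.0
```

>>> step_arm --increments '[[[0, 0, 0, 0, 0, 0.05, 1], [0, 0, 0, 0, 0, 0.04, 1], [0, 0, 0, 0, 0, 0.03, 1], [0, 0, 0, 0, 0, 0.02, 1], [0, 0, 0, 0, 0, 0, 1]]]'

```text
clock: 37.6
eef_pos: [599.6, -103.9, 361.6]
eef_rot: [3.141, -0.0, 0.763]
wrist_force: [0.0, 0.6, -2.3]
finger_gap: 24.5
finger_force: 35.0
```

>>> step_arm --increments '[[[0, 0, 0, 0, 0, 0.015, 1], [0, 0, 0, 0, 0, 0, 1]]]'

```text
clock: 37.8
eef_pos: [599.6, -103.9, 361.2]
eef_rot: [3.141, -0.001, 0.763]
wrist_force: [0.8, 0.9, 1.5]
finger_gap: 24.8
finger_force: 35.0
```

```bash
python3 -c "
from h import *
go((599.6,-104,181))"
```

```text
t 37.8 grasp pt [ 599.8 -103.9  181.2] alpha -46.3 tilt 0.05 gap 24.8 F [0.8 0.9 1.5] ff 35.0 j6 0.58
  to (599.6, -104, 181) tool mm [-0.2 -0.1  0.2] rows-frac(/40) [-0.005 -0.002  0.004]
```

>>> step_arm --increments '[[[0, 0, 0, 0, 0, 0, -0.2], [0, 0, 0, 0, 0, 0, -0.2], [0, 0, 0, 0, 0, 0, -0.2], [0, 0, 0, 0, 0, 0, -0.2], [0, 0, 0, 0, 0, 0, -0.2]]]'

```text
clock: 38.3
eef_pos: [599.6, -103.9, 360.6]
eef_rot: [-3.142, 0.0, 0.763]
wrist_force: [0.5, -1.1, -0.6]
finger_gap: 55.9
finger_force: 0.0
```

>>> step_arm --increments '[[[0, 0, 0, 0, 0, -0.3, -0.2], [0, 0, 0, 0, 0, -0.5, -0.2], [0, 0, 0, 0, 0, -0.6, -0.2], [0, 0, 0, 0, 0, -0.6, -0.2], [0, 0, 0, 0, 0, -0.4, -0.2]]]'

```text
clock: 38.8
eef_pos: [599.3, -103.9, 459.6]
eef_rot: [3.139, -0.001, 0.763]
wrist_force: [-0.1, -0.6, 0.7]
finger_gap: 56.2
finger_force: 0.0
```

```bash
python3 -c "
from h import *
from cell import optics
c=optics.camera('top');P=cloud(c)
for u,v in((188,208),(158,237)):
    q=P[v-12:v+13,u-12:u+13].reshape(-1,3);q=q[(q[:,2]>213)&(q[:,2]<232)];print(len(q),np.median(q,0).round(1),cv2.minAreaRect(q[:,:2].astype(np.float32)))
go((555.3,233.9,276),(555.3,233.9,196))"
```

```text
79 [555.  233.2 219.6] ((555.2117919921875, 233.71546936035156), (20.228593826293945, 18.37300682067871), 63.01561737060547)
82 [489.5 301.5 219.4] ((489.26324462890625, 301.7855224609375), (20.923288345336914, 19.37183952331543), 64.5929946899414)
t 38.85 grasp pt [ 600.3 -104.1  281.8] alpha -46.3 tilt 0.32 gap 56.4 F [-0.4  0.   3.7] ff 0.0 j6 0.58
  to (555.3, 233.9, 276) tool mm [ 201.1 -275.3    5.2] rows-frac(/40) [ 5.028 -6.883  0.129]
  to (555.3, 233.9, 196) tool mm [-0.2 -0.4 80. ] rows-frac(/40) [-0.006 -0.009  2.   ]
```

>>> step_arm --increments '[[[0, 0, 0, 0.335, -0.459, 0, -0.2], [0, 0, 0, 0.335, -0.459, 0, -0.2], [0, 0, 0, 0.335, -0.459, 0, -0.2], [0, 0, 0, 0.335, -0.459, 0, -0.2], [0, 0, 0, 0.335, -0.459, 0, -0.2]]]'

```text
clock: 39.35
eef_pos: [584.3, 9.6, 456.8]
eef_rot: [3.142, -0.0, 0.763]
wrist_force: [-0.1, 0.6, -1.0]
finger_gap: 56.5
finger_force: 0.0
```

>>> step_arm --increments '[[[0, 0, 0, 0.335, -0.459, 0, -0.2], [0, 0, 0, 0.335, -0.459, 0, -0.2], [0, 0, 0, 0.335, -0.459, 0, -0.2], [0, 0, 0, 0.335, -0.459, 0, -0.2], [0, 0, 0, 0.335, -0.459, 0, -0.2]]]'

```text
clock: 39.85
eef_pos: [569.2, 122.3, 456.8]
eef_rot: [3.142, -0.0, 0.763]
wrist_force: [0.2, 0.9, 0.0]
finger_gap: 56.2
finger_force: 0.0
```

>>> step_arm --increments '[[[0, 0, 0, 0.335, -0.459, 0, -0.2], [0, 0, 0, 0.335, -0.459, 0, -0.2], [0, 0, 0, 0.335, -0.459, 0, -0.2], [0, 0, 0, 0.335, -0.459, 0, -0.2], [0, 0, 0, 0.335, -0.459, 0, -0.2]]]'

```text
clock: 40.35
eef_pos: [554.2, 235.0, 456.8]
eef_rot: [3.142, -0.0, 0.763]
wrist_force: [-0.1, -0.5, -0.6]
finger_gap: 56.3
finger_force: 0.0
```

>>> step_arm --increments '[[[0, 0, 0, 0, 0, 0, -0.2], [0, 0, 0, 0, 0, 0, -0.2], [0, 0, 0, 0, 0, 0, -0.2]]]'

```text
clock: 40.65
eef_pos: [554.6, 233.2, 456.7]
eef_rot: [3.141, 0.0, 0.763]
wrist_force: [0.9, -0.0, 0.3]
finger_gap: 56.7
finger_force: 0.0
```

```bash
python3 -c "
from h import *
from cell import optics
c=optics.camera('wrist');crop(c,170,130,470,430,2,'w5.png')
go((555.3,233.9,196))"
```

```text
t 40.7 grasp pt [554.7 233.2 276.7] alpha -46.3 tilt 0.01 gap 56.3 F [0.1 0.5 0.2] ff 0.0 j6 1.15
  to (555.3, 233.9, 196) tool mm [ 1.  -0.1 80.7] rows-frac(/40) [ 0.024 -0.003  2.019]
```

View pics/w5.png

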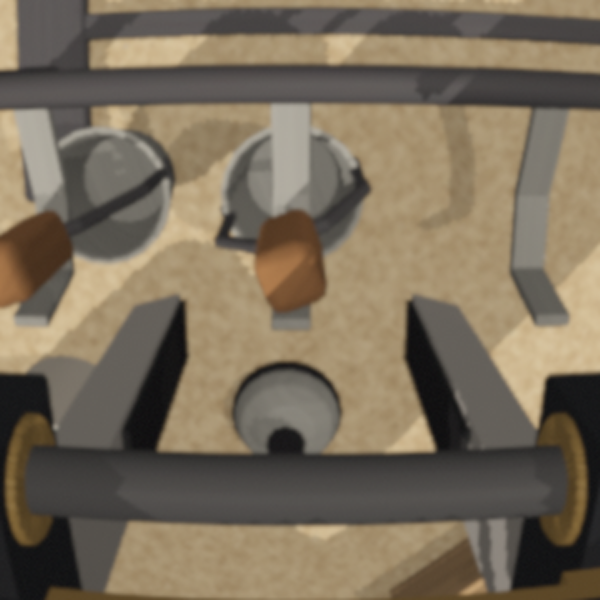

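Pail_3's grip (290,262) is midway between the fingers (182 and 410). Its bail and grip are turned about 15° counter-clockwise on the hook, so I turn the tool to match before closing.

>>> step_arm --increments '[[[0, 0, -0.17, 0.024, 0, 0, -0.2], [0, 0, -0.17, 0, 0, 0, -0.2], [0, 0, 0, 0, 0, 0, -0.2], [0, 0, 0, 0, 0, 0, -0.2]]]'

```text
clock: 41.1
eef_pos: [555.3, 234.2, 456.7]
eef_rot: [3.142, -0.0, 1.026]
wrist_force: [-0.4, -0.2, 0.4]
finger_gap: 56.4
finger_force: 0.0
```

>>> step_arm --increments '[[[0, 0, 0, 0, 0, 0.5, -0.2], [0, 0, 0, 0, 0, 0.5, -0.2], [0, 0, 0, 0, 0, 0.5, -0.2], [0, 0, 0, 0, 0, 0.5, -0.2], [0, 0, 0, 0, 0, 0.01, -0.2]]]'

```text
clock: 41.6
eef_pos: [555.0, 234.4, 373.8]
eef_rot: [-3.139, 0.003, 1.027]
wrist_force: [-0.3, 0.4, -0.0]
finger_gap: 56.3
finger_force: 0.0
```

>>> step_arm --increments '[[[0, 0, 0, 0, 0, 0, -0.2], [0, 0, 0, 0, 0, 0, 1], [0, 0, 0, 0, 0, 0, 1], [0, 0, 0, 0, 0, 0, 1], [0, 0, 0, 0, 0, 0, 1]]]'

```text
clock: 42.1
eef_pos: [555.2, 234.7, 376.6]
eef_rot: [3.141, -0.0, 1.03]
wrist_force: [-0.6, -0.3, 0.3]
finger_gap: 27.9
finger_force: 0.0
```

>>> step_arm --increments '[[[0, 0, 0, 0, 0, 0, 1], [0, 0, 0, 0, 0, 0, 1], [0, 0, 0, 0, 0, 0, 1], [0, 0, 0, 0, 0, 0, 1], [0, 0, 0, 0, 0, 0, 1]]]'

```text
clock: 42.6
eef_pos: [555.1, 234.8, 376.4]
eef_rot: [3.142, -0.0, 1.03]
wrist_force: [-1.1, 1.0, 2.3]
finger_gap: 19.6
finger_force: 35.0
```

```bash
python3 -c "
from h import *
go((555.3,233.9,249),(555.3-.721*112,233.9-.693*112,249))"
```

```text
t 42.6 grasp pt [555.2 234.8 196.4] alpha -31.0 tilt 0.01 gap 19.6 F [-1.1  1.   2.3] ff 35.0 j6 0.88
  to (555.3, 233.9, 249) tool mm [ -0.7   0.6 -52.6] rows-frac(/40) [-0.017  0.015 -1.315]
  to (474.54799999999994, 156.284, 249) tool mm [-108.1  -29.3   -0. ] rows-frac(/40) [-2.703e+00 -7.330e-01 -1.000e-03]
```

>>> step_arm --increments '[[[0, 0, 0, 0, 0, -0.2, 1], [0, 0, 0, 0, 0, -0.33, 1], [0, 0, 0, 0, 0, -0.3, 1], [0, 0, 0, 0, 0, -0.3, 1], [0, 0, 0, 0, 0, -0.2, 1]]]'

```text
clock: 43.1
eef_pos: [555.1, 234.7, 431.2]
eef_rot: [3.141, -0.001, 1.03]
wrist_force: [0.8, -0.3, -2.6]
finger_gap: 20.0
finger_force: 35.0
```

>>> step_arm --increments '[[[0, 0, 0, 0, 0, 0, 1], [0, 0, 0, 0, 0, 0, 1], [0, 0, 0, -0.1, -0.027, 0, 1], [0, 0, 0, -0.2, -0.054, 0, 1], [0, 0, 0, -0.3, -0.08, 0, 1]]]'

```text
clock: 43.6
eef_pos: [536.8, 217.1, 428.9]
eef_rot: [-3.141, 0.001, 1.03]
wrist_force: [-0.0, -0.5, -1.0]
finger_gap: 20.1
finger_force: 35.0
```

>>> step_arm --increments '[[[0, 0, 0, -0.3, -0.08, 0, 1], [0, 0, 0, -0.4, -0.108, 0, 1], [0, 0, 0, -0.5, -0.135, 0, 1], [0, 0, 0, -0.4, -0.108, 0, 1], [0, 0, 0, -0.3, -0.08, 0, 1]]]'

```text
clock: 44.1
eef_pos: [479.5, 161.8, 429.3]
eef_rot: [-3.141, 0.0, 1.03]
wrist_force: [0.4, 0.2, -2.3]
finger_gap: 19.8
finger_force: 35.0
```

>>> step_arm --increments '[[[0, 0, 0, -0.2, -0.054, -0.1, 1], [0, 0, 0, 0, 0, -0.3, 1], [0, 0, 0, 0, 0, -0.3, 1], [0, 0, 0, 0, 0, -0.2, 1], [0, 0, 0, 0, 0, 0, 1]]]'

```text
clock: 44.6
eef_pos: [474.9, 157.3, 466.9]
eef_rot: [3.14, -0.002, 1.031]
wrist_force: [0.4, -0.1, -1.7]
finger_gap: 20.2
finger_force: 35.0
```

```bash
python3 -c "
from h import *
go((509.9,-96.2,286),(509.9,-96.2,181))"
```

```text
t 44.6 grasp pt [475.3 157.4 286.9] alpha -31.0 tilt 0.13 gap 20.2 F [ 0.4 -0.1 -1.7] ff 35.0 j6 0.79
  to (509.9, -96.2, 286) tool mm [-199.7  160.1    0.8] rows-frac(/40) [-4.992  4.004  0.021]
  to (509.9, -96.2, 181) tool mm [ -0.2  -0.2 105. ] rows-frac(/40) [-0.004 -0.004  2.625]
```

>>> step_arm --increments '[[[0, 0, 0, -0.1, 0.08, 0, 1], [0, 0, 0, -0.25, 0.2, 0, 1], [0, 0, 0, -0.4, 0.32, 0, 1], [0, 0, 0, -0.45, 0.36, 0, 1], [0, 0, 0, -0.45, 0.36, 0, 1]]]'

```text
clock: 45.1
eef_pos: [486.1, 71.7, 465.0]
eef_rot: [-3.141, 0.001, 1.03]
wrist_force: [-0.5, 0.3, -1.9]
finger_gap: 19.6
finger_force: 35.0
```

>>> step_arm --increments '[[[0, 0, 0, -0.45, 0.36, 0, 1], [0, 0, 0, -0.45, 0.36, 0, 1], [0, 0, 0, -0.45, 0.36, 0, 1], [0, 0, 0, -0.45, 0.36, 0, 1], [0, 0, 0, -0.45, 0.36, 0, 1]]]'

```text
clock: 45.6
eef_pos: [501.3, -42.8, 465.0]
eef_rot: [-3.141, 0.0, 1.03]
wrist_force: [-0.7, -0.6, -3.2]
finger_gap: 20.3
finger_force: 35.0
```

>>> step_arm --increments '[[[0, 0, 0, -0.4, 0.32, 0, 1], [0, 0, 0, -0.35, 0.28, 0, 1], [0, 0, 0, -0.25, 0.2, 0, 1], [0, 0, 0, -0.1, 0.08, 0, 1], [0, 0, 0, 0, 0, 0, 1]]]'

```text
clock: 46.1
eef_pos: [508.9, -97.3, 465.2]
eef_rot: [-3.141, 0.0, 1.029]
wrist_force: [0.2, 0.0, -2.0]
finger_gap: 19.9
finger_force: 35.0
```

>>> step_arm --increments '[[[0, 0, 0, 0, 0, 0.2, 1], [0, 0, 0, 0, 0, 0.3, 1], [0, 0, 0, 0, 0, 0.2, 1], [0, 0, 0, 0, 0, 0, 1], [0, 0, 0, 0, 0, 0, 1]]]'

```text
clock: 46.6
eef_pos: [509.0, -96.6, 437.3]
eef_rot: [-3.141, 0.0, 1.031]
wrist_force: [0.5, -1.3, -2.3]
finger_gap: 19.9
finger_force: 35.0
```

```bash
python3 -c "
from h import *
go((509.9,-96.2,181.5))"
```

```text
t 46.6 grasp pt [508.9 -96.6 257.3] alpha -31.0 tilt 0.02 gap 19.9 F [ 0.5 -1.3 -2.3] ff 35.0 j6 0.28
  to (509.9, -96.2, 181.5) tool mm [ 0.8  0.7 75.8] rows-frac(/40) [0.02  0.016 1.896]
```

>>> step_arm --increments '[[[0, 0, 0, 0.02, 0.02, 0.3, 1], [0, 0, 0, 0, 0, 0.4, 1], [0, 0, 0, 0, 0, 0.4, 1], [0, 0, 0, 0, 0, 0.4, 1], [0, 0, 0, 0, 0, 0.25, 1]]]'

```text
clock: 47.1
eef_pos: [509.9, -96.4, 365.9]
eef_rot: [-3.14, 0.0, 1.03]
wrist_force: [-0.4, -0.3, -2.1]
finger_gap: 19.3
finger_force: 35.0
```

>>> step_arm --increments '[[[0, 0, 0, 0, 0, 0.05, 1], [0, 0, 0, 0, 0, 0.04, 1], [0, 0, 0, 0, 0, 0.03, 1], [0, 0, 0, 0, 0, 0.02, 1], [0, 0, 0, 0, 0, 0, 1]]]'

```text
clock: 47.6
eef_pos: [510.1, -96.5, 362.1]
eef_rot: [3.141, -0.0, 1.03]
wrist_force: [-0.2, -0.2, -1.7]
finger_gap: 20.0
finger_force: 35.0
```

>>> step_arm --increments '[[[0, 0, 0, 0, 0, 0.01, 1], [0, 0, 0, 0, 0, 0, 1]]]'

```text
clock: 47.8
eef_pos: [510.0, -96.5, 361.6]
eef_rot: [3.141, -0.0, 1.03]
wrist_force: [-0.8, 0.8, -2.0]
finger_gap: 20.0
finger_force: 35.0
```

```bash
python3 -c "
from h import *
go((509.9,-96.2,181))"
```

```text
t 47.8 grasp pt [510.1 -96.5 181.6] alpha -31.0 tilt 0.02 gap 20.0 F [-0.8  0.8 -2. ] ff 35.0 j6 0.28
  to (509.9, -96.2, 181) tool mm [ 0.2 -0.3  0.6] rows-frac(/40) [ 0.005 -0.009  0.015]
```

>>> step_arm --increments '[[[0, 0, 0, 0, 0, 0.015, 1], [0, 0, 0, 0, 0, 0.01, 1], [0, 0, 0, 0, 0, 0, 1]]]'

```text
clock: 48.1
eef_pos: [510.0, -96.5, 361.6]
eef_rot: [3.141, -0.0, 1.03]
wrist_force: [-3.6, 0.1, 9.9]
finger_gap: 19.5
finger_force: 35.0
```

>>> step_arm --increments '[[[0, 0, 0, 0, 0, 0, -0.2], [0, 0, 0, 0, 0, 0, -0.2], [0, 0, 0, 0, 0, 0, -0.2], [0, 0, 0, 0, 0, 0, -0.2], [0, 0, 0, 0, 0, 0, -0.2]]]'

```text
clock: 48.6
eef_pos: [510.1, -96.5, 360.3]
eef_rot: [-3.141, 0.0, 1.03]
wrist_force: [0.5, -0.4, -0.5]
finger_gap: 55.1
finger_force: 0.0
```

>>> step_arm --increments '[[[0, 0, 0, 0, 0, -0.3, -0.2], [0, 0, 0, 0, 0, -0.5, -0.2], [0, 0, 0, 0, 0, -0.6, -0.2], [0, 0, 0, 0, 0, -0.6, -0.2], [0, 0, 0, 0, 0, -0.4, -0.2]]]'

```text
clock: 49.1
eef_pos: [509.8, -96.4, 459.2]
eef_rot: [3.139, -0.001, 1.03]
wrist_force: [0.2, 0.2, 0.2]
finger_gap: 56.2
finger_force: 0.0
```

```bash
python3 -c "
from h import *
go((489.4,301.7,276),(489.4,301.7,196))"
```

```text
t 49.1 grasp pt [510.3 -96.5 279.2] alpha -31.0 tilt 0.14 gap 56.2 F [0.2 0.2 0.2] ff 0.0 j6 0.28
  to (489.4, 301.7, 276) tool mm [ 330.7 -222.8    2.9] rows-frac(/40) [ 8.268 -5.57   0.072]
  to (489.4, 301.7, 196) tool mm [-0.1 -0.2 80. ] rows-frac(/40) [-1.e-03 -5.e-03  2.e+00]
```

>>> step_arm --increments '[[[0, 0, 0, 0.551, -0.371, 0, -0.2], [0, 0, 0, 0.551, -0.371, 0, -0.2], [0, 0, 0, 0.551, -0.371, 0, -0.2], [0, 0, 0, 0.551, -0.371, 0, -0.2], [0, 0, 0, 0.551, -0.371, 0, -0.2]]]'

```text
clock: 49.6
eef_pos: [502.8, 37.2, 457.5]
eef_rot: [3.141, -0.0, 1.03]
wrist_force: [0.9, 0.4, 0.1]
finger_gap: 56.3
finger_force: 0.0
```

>>> step_arm --increments '[[[0, 0, 0, 0.551, -0.371, 0, -0.2], [0, 0, 0, 0.551, -0.371, 0, -0.2], [0, 0, 0, 0.551, -0.371, 0, -0.2], [0, 0, 0, 0.551, -0.371, 0, -0.2], [0, 0, 0, 0.551, -0.371, 0, -0.2]]]'

```text
clock: 50.1
eef_pos: [495.9, 169.9, 457.5]
eef_rot: [3.141, -0.001, 1.03]
wrist_force: [-0.3, 0.5, -0.7]
finger_gap: 56.8
finger_force: 0.0
```

>>> step_arm --increments '[[[0, 0, 0, 0.551, -0.371, 0, -0.2], [0, 0, 0, 0.551, -0.371, 0, -0.2], [0, 0, 0, 0.551, -0.371, 0, -0.2], [0, 0, 0, 0.551, -0.371, 0, -0.2], [0, 0, 0, 0.551, -0.371, 0, -0.2]]]'

```text
clock: 50.6
eef_pos: [489.0, 302.6, 457.5]
eef_rot: [3.141, -0.001, 1.03]
wrist_force: [-0.7, 0.2, 0.5]
finger_gap: 56.5
finger_force: 0.0
```

>>> step_arm --increments '[[[0, 0, 0, 0, 0, 0, -0.2], [0, 0, 0, 0, 0, 0, -0.2], [0, 0, 0, 0, 0, 0, -0.2]]]'

```text
clock: 50.9
eef_pos: [489.4, 300.7, 456.9]
eef_rot: [3.141, -0.0, 1.03]
wrist_force: [0.2, -0.6, -0.6]
finger_gap: 56.4
finger_force: 0.0
```

```bash
python3 -c "
from h import *
from cell import optics
c=optics.camera('wrist');crop(c,170,130,470,430,2,'w6.png')
go((489.4,301.7,196))"
```

```text
t 50.95 grasp pt [489.5 300.6 276.9] alpha -31.0 tilt 0.02 gap 56.4 F [-0.2  0.4  0.5] ff 0.0 j6 1.03
  to (489.4, 301.7, 196) tool mm [ 0.8 -0.7 80.9] rows-frac(/40) [ 0.021 -0.017  2.022]
```

View pics/w6.png

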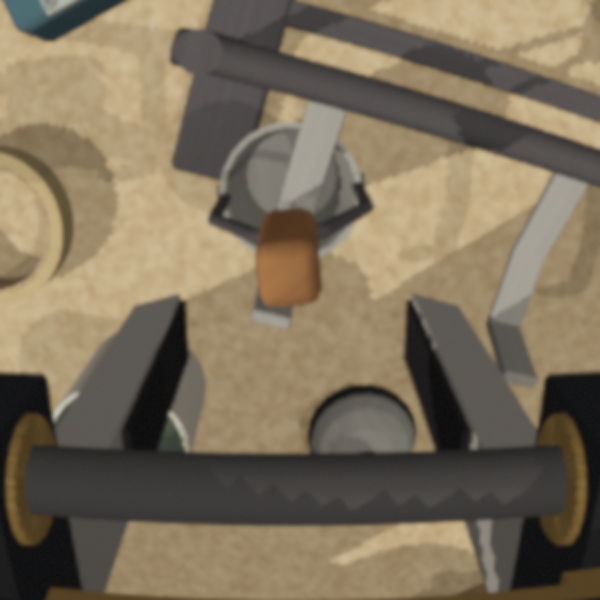

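Pail_4's grip (290,258) is square to the fingers and centred. I grip and lift it, and check the mug's clearance along the pull.

>>> step_arm --increments '[[[0, 0, 0, 0.02, -0.02, 0.5, -0.2], [0, 0, 0, 0, 0, 0.5, -0.2], [0, 0, 0, 0, 0, 0.5, -0.2], [0, 0, 0, 0, 0, 0.5, -0.2], [0, 0, 0, 0, 0, 0.01, -0.2]]]'

```text
clock: 51.45
eef_pos: [489.0, 301.8, 374.0]
eef_rot: [-3.14, 0.003, 1.029]
wrist_force: [0.7, 0.8, 1.0]
finger_gap: 56.1
finger_force: 0.0
```

>>> step_arm --increments '[[[0, 0, 0, 0, 0, 0, -0.2], [0, 0, 0, 0, 0, 0, 1], [0, 0, 0, 0, 0, 0, 1], [0, 0, 0, 0, 0, 0, 1], [0, 0, 0, 0, 0, 0, 1]]]'

```text
clock: 51.95
eef_pos: [489.0, 302.6, 376.4]
eef_rot: [3.141, -0.0, 1.03]
wrist_force: [0.1, -0.4, -0.2]
finger_gap: 27.7
finger_force: 0.0
```

>>> step_arm --increments '[[[0, 0, 0, 0, 0, 0, 1], [0, 0, 0, 0, 0, 0, 1], [0, 0, 0, 0, 0, 0, 1], [0, 0, 0, 0, 0, 0, 1], [0, 0, 0, 0, 0, 0, 1]]]'

```text
clock: 52.45
eef_pos: [489.0, 302.7, 376.2]
eef_rot: [3.142, -0.0, 1.03]
wrist_force: [-0.9, 0.8, 3.5]
finger_gap: 19.7
finger_force: 35.0
```

```bash
python3 -c "
from h import *
c=dict(np.load('pics/top0.npz'));P=cloud(c)[280:335,175:230].reshape(-1,3);m=P[(P[:,2]>75)&(P[:,2]<110)];print('mug',m.min(0),m.max(0))
go((489.4-.721*90,301.7-.693*90,196))"
```

```text
mug [271.06026378 192.83559283  75.04366346] [377.01205601 271.5087477   95.5744528 ]
t 52.45 grasp pt [489.1 302.7 196.2] alpha -31.0 tilt 0.02 gap 19.7 F [-0.9  0.8  3.5] ff 35.0 j6 1.03
  to (424.51, 239.32999999999998, 196) tool mm [-87.6 -22.7   0.2] rows-frac(/40) [-2.189 -0.569  0.005]
```

>>> step_arm --increments '[[[0, 0, 0, 0, 0, -0.2, 1], [0, 0, 0, 0, 0, -0.33, 1], [0, 0, 0, 0, 0, -0.35, 1], [0, 0, 0, 0, 0, -0.35, 1], [0, 0, 0, 0, 0, -0.2, 1]]]'

```text
clock: 52.95
eef_pos: [489.0, 302.6, 435.4]
eef_rot: [3.14, -0.002, 1.03]
wrist_force: [-0.5, 0.4, -1.4]
finger_gap: 20.0
finger_force: 35.0
```

>>> step_arm --increments '[[[0, 0, 0, 0, 0, 0, 1], [0, 0, 0, -0.1, -0.026, 0, 1], [0, 0, 0, -0.2, -0.052, 0, 1], [0, 0, 0, -0.3, -0.078, 0, 1], [0, 0, 0, -0.35, -0.09, 0, 1]]]'

```text
clock: 53.45
eef_pos: [460.4, 274.5, 432.5]
eef_rot: [-3.141, 0.001, 1.03]
wrist_force: [-0.5, -0.3, -1.9]
finger_gap: 19.6
finger_force: 35.0
```

>>> step_arm --increments '[[[0, 0, 0, -0.4, -0.104, 0, 1], [0, 0, 0, -0.35, -0.09, 0, 1], [0, 0, 0, -0.3, -0.078, 0, 1], [0, 0, 0, -0.19, -0.05, 0, 1], [0, 0, 0, 0, 0, 0, 1]]]'

```text
clock: 53.95
eef_pos: [423.9, 238.7, 433.2]
eef_rot: [-3.142, 0.0, 1.03]
wrist_force: [0.6, 0.1, -2.1]
finger_gap: 20.0
finger_force: 35.0
```

>>> step_arm --increments '[[[0, 0, 0, 0, 0, -0.2, 1], [0, 0, 0, 0, 0, -0.3, 1], [0, 0, 0, 0, 0, -0.3, 1], [0, 0, 0, 0, 0, -0.2, 1], [0, 0, 0, 0, 0, 0, 1]]]'

```text
clock: 54.45
eef_pos: [424.5, 239.3, 474.7]
eef_rot: [3.14, -0.002, 1.03]
wrist_force: [0.2, 0.1, -1.2]
finger_gap: 19.8
finger_force: 35.0
```

```bash
python3 -c "
from h import *
go((420.3,-88.3,290),(420.3,-88.3,181))"
```

```text
t 54.45 grasp pt [424.9 239.4 294.7] alpha -31.0 tilt 0.13 gap 19.8 F [ 0.2  0.1 -1.2] ff 35.0 j6 0.98
  to (420.3, -88.3, 290) tool mm [-283.4  164.7    4.4] rows-frac(/40) [-7.085  4.118  0.109]
  to (420.3, -88.3, 181) tool mm [-2.00e-01 -1.00e-01  1.09e+02] rows-frac(/40) [-0.005 -0.003  2.725]
```

>>> step_arm --increments '[[[0, 0, 0, -0.106, 0.062, 0, 1], [0, 0, 0, -0.248, 0.144, 0, 1], [0, 0, 0, -0.39, 0.226, 0, 1], [0, 0, 0, -0.496, 0.288, 0, 1], [0, 0, 0, -0.496, 0.288, 0, 1]]]'

```text
clock: 54.95
eef_pos: [423.1, 157.5, 472.8]
eef_rot: [-3.141, 0.001, 1.03]
wrist_force: [0.2, -0.4, -0.9]
finger_gap: 20.4
finger_force: 35.0
```

>>> step_arm --increments '[[[0, 0, 0, -0.496, 0.288, 0, 1], [0, 0, 0, -0.496, 0.288, 0, 1], [0, 0, 0, -0.496, 0.288, 0, 1], [0, 0, 0, -0.496, 0.288, 0, 1], [0, 0, 0, -0.496, 0.288, 0, 1]]]'

```text
clock: 55.45
eef_pos: [421.2, 42.6, 472.9]
eef_rot: [-3.141, 0.0, 1.03]
wrist_force: [0.4, 0.9, -1.7]
finger_gap: 19.9
finger_force: 35.0
```

>>> step_arm --increments '[[[0, 0, 0, -0.496, 0.288, 0, 1], [0, 0, 0, -0.496, 0.288, 0, 1], [0, 0, 0, -0.496, 0.288, 0, 1], [0, 0, 0, -0.496, 0.288, 0, 1], [0, 0, 0, -0.425, 0.247, 0, 1]]]'

```text
clock: 55.95
eef_pos: [419.4, -68.8, 472.9]
eef_rot: [-3.141, 0.0, 1.03]
wrist_force: [-0.9, 0.2, -0.9]
finger_gap: 19.8
finger_force: 35.0
```

>>> step_arm --increments '[[[0, 0, 0, -0.283, 0.165, 0, 1], [0, 0, 0, -0.177, 0.103, 0, 1], [0, 0, 0, 0, 0, 0, 1], [0, 0, 0, 0, 0, 0.2, 1], [0, 0, 0, 0, 0, 0.3, 1]]]'

```text
clock: 56.45
eef_pos: [419.7, -88.0, 452.7]
eef_rot: [3.141, -0.0, 1.031]
wrist_force: [0.4, -0.5, -2.5]
finger_gap: 20.0
finger_force: 35.0
```

>>> step_arm --increments '[[[0, 0, 0, 0, 0, 0.3, 1], [0, 0, 0, 0, 0, 0, 1], [0, 0, 0, 0, 0, 0, 1]]]'

```text
clock: 56.75
eef_pos: [419.8, -88.3, 441.0]
eef_rot: [-3.141, 0.0, 1.031]
wrist_force: [-0.7, -0.3, -1.6]
finger_gap: 19.5
finger_force: 35.0
```

```bash
python3 -c "
from h import *
go((420.3,-88.3,181.3))"
```

```text
t 56.75 grasp pt [419.7 -88.3 261. ] alpha -31.0 tilt 0.04 gap 19.5 F [-0.7 -0.3 -1.6] ff 35.0 j6 0.25
  to (420.3, -88.3, 181.3) tool mm [ 0.3  0.6 79.7] rows-frac(/40) [0.008 0.014 1.992]
```

>>> step_arm --increments '[[[0, 0, 0, 0.01, 0.01, 0.4, 1], [0, 0, 0, 0, 0, 0.4, 1], [0, 0, 0, 0, 0, 0.4, 1], [0, 0, 0, 0, 0, 0.4, 1], [0, 0, 0, 0, 0, 0.25, 1]]]'

```text
clock: 57.25
eef_pos: [420.3, -88.3, 366.6]
eef_rot: [-3.141, 0.0, 1.03]
wrist_force: [0.6, 1.2, -2.4]
finger_gap: 20.2
finger_force: 35.0
```

>>> step_arm --increments '[[[0, 0, 0, 0, 0, 0.05, 1], [0, 0, 0, 0, 0, 0.04, 1], [0, 0, 0, 0, 0, 0.03, 1], [0, 0, 0, 0, 0, 0.02, 1], [0, 0, 0, 0, 0, 0, 1]]]'

```text
clock: 57.75
eef_pos: [420.3, -88.4, 361.9]
eef_rot: [3.141, -0.0, 1.03]
wrist_force: [0.1, -0.5, -1.9]
finger_gap: 19.9
finger_force: 35.0
```

>>> step_arm --increments '[[[0, 0, 0, 0, 0, 0.015, 1], [0, 0, 0, 0, 0, 0, 1]]]'

```text
clock: 57.95
eef_pos: [420.4, -88.4, 361.4]
eef_rot: [3.141, -0.0, 1.03]
wrist_force: [-0.2, -0.6, 2.0]
finger_gap: 19.8
finger_force: 35.0
```

```bash
python3 -c "
from h import *
go((420.3,-88.3,181))"
```

```text
t 57.95 grasp pt [420.5 -88.4 181.4] alpha -31.0 tilt 0.04 gap 19.8 F [-0.2 -0.6  2. ] ff 35.0 j6 0.25
  to (420.3, -88.3, 181) tool mm [ 0.  -0.2  0.4] rows-frac(/40) [ 0.001 -0.006  0.009]
```

>>> step_arm --increments '[[[0, 0, 0, 0, 0, 0, -0.2], [0, 0, 0, 0, 0, 0, -0.2], [0, 0, 0, 0, 0, 0, -0.2], [0, 0, 0, 0, 0, 0, -0.2], [0, 0, 0, 0, 0, 0, -0.2]]]'

```text
clock: 58.45
eef_pos: [420.3, -88.4, 361.0]
eef_rot: [3.142, 0.0, 1.03]
wrist_force: [0.5, -0.2, -0.8]
finger_gap: 54.9
finger_force: 0.0
```

>>> step_arm --increments '[[[0, 0, 0, 0, 0, -0.3, -0.2], [0, 0, 0, 0, 0, -0.5, -0.2], [0, 0, 0, 0, 0, -0.6, -0.2], [0, 0, 0, 0, 0, -0.6, -0.2], [0, 0, 0, 0, 0, -0.4, -0.2]]]'

```text
clock: 58.95
eef_pos: [420.1, -88.3, 459.6]
eef_rot: [3.139, -0.001, 1.03]
wrist_force: [0.3, 0.6, -0.1]
finger_gap: 56.5
finger_force: 0.0
```

```bash
python3 -c "
from h import *
go((310,250,280))"
```

```text
t 58.95 grasp pt [420.5 -88.4 279.6] alpha -31.0 tilt 0.13 gap 56.5 F [ 0.3  0.6 -0.1] ff 0.0 j6 0.25
  to (310, 250, 280) tool mm [ 233.3 -268.9   -0.9] rows-frac(/40) [ 5.832 -6.722 -0.021]
```

>>> step_arm --increments '[[[0, 0, 0, 0.45, -0.517, 0, -0.2], [0, 0, 0, 0.45, -0.517, 0, -0.2], [0, 0, 0, 0.45, -0.517, 0, -0.2], [0, 0, 0, 0.45, -0.517, 0, 0.3], [0, 0, 0, 0.45, -0.517, 0, 0.6]]]'

```text
clock: 59.45
eef_pos: [377.3, 43.0, 458.0]
eef_rot: [3.141, -0.001, 1.03]
wrist_force: [0.0, 0.5, -0.3]
finger_gap: 43.6
finger_force: 0.0
```

>>> step_arm --increments '[[[0, 0, 0, 0.45, -0.517, 0, 1], [0, 0, 0, 0.45, -0.517, 0, 1], [0, 0, 0, 0.45, -0.517, 0, 1], [0, 0, 0, 0.45, -0.517, 0, 1], [0, 0, 0, 0.45, -0.517, 0, 1]]]'

```text
clock: 59.95
eef_pos: [334.9, 173.3, 458.1]
eef_rot: [3.141, -0.001, 1.03]
wrist_force: [0.2, 0.4, -0.5]
finger_gap: 3.7
finger_force: 0.0
```

>>> step_arm --increments '[[[0, 0, 0, 0.45, -0.517, 0, 1], [0, 0, 0, 0.45, -0.517, 0, 1], [0, 0, 0, 0.45, -0.517, 0, 1], [0, 0, 0, 0, 0, 0, 1], [0, 0, 0, 0, 0, 0, 1]]]'

```text
clock: 60.45
eef_pos: [310.0, 250.7, 457.6]
eef_rot: [3.141, -0.0, 1.032]
wrist_force: [0.4, -0.5, -0.3]
finger_gap: 0.7
finger_force: 0.0
```

```bash
python3 -c "
from h import *
from cell import optics
c=optics.camera('top');np.savez('pics/top2.npz',**c);crop(c,200,155,400,305,4,'t5.png')
P=cloud(c)
b=P[225:300,205:290].reshape(-1,3);q=b[(b[:,2]>38)&(b[:,2]<60)];print('bell plunger',len(q),np.median(q,0).round(1));q=b[(b[:,2]>10)&(b[:,2]<60)];print(len(q),(q.min(0)/2+q.max(0)/2).round(1))
g=c['frame'].astype(int).sum(2);print(np.unravel_index(0,(1,1)))
go()"
```

```text
bell plunger 91 [435.3 134.3  50. ]
573 [405.1 168.2  34.6]
(np.int64(0), np.int64(0))
t 60.5 grasp pt [310.3 250.3 277.5] alpha -31.0 tilt 0.03 gap 0.6 F [ 0.5 -0.   0.6] ff 0.0 j6 1.13
```

View pics/t5.png

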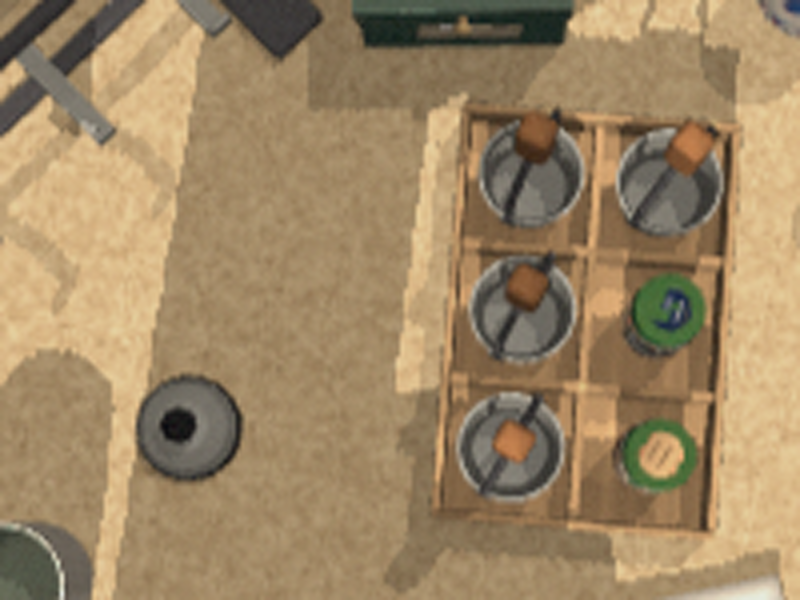

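All four pails and both shakers stand in their own compartments. The bell's plunger is at crop (180,425), px (245,261.2), the same as before. Next I press it with the fingers closed.

```bash
python3 -c "
from h import *
c=dict(np.load('pics/top2.npz'));p=pw(c,245,261.2,z=50);print(p)
g=c['frame'][250:275,232:262].astype(int).sum(2);v,u=np.nonzero(g<110);P=cloud(c);print(len(u),u.mean()+232,v.mean()+250,pw(c,u.mean()+232,v.mean()+250,z=50))
go((p[0],p[1],277),(p[0],p[1],79))"
```

```text
[437.36701675 126.70890967  50.        ]
58 246.6206896551724 261.6034482758621 [436.26374321 122.44566527  50.        ]
t 60.5 grasp pt [310.3 250.3 277.5] alpha -31.0 tilt 0.03 gap 0.6 F [ 0.5 -0.   0.6] ff 0.0 j6 1.13
  to (np.float64(437.36701674956305), np.float64(126.70890967374105), 277) tool mm [-40.6 172.5   0.6] rows-frac(/40) [-1.016  4.313  0.014]
  to (np.float64(437.36701674956305), np.float64(126.70890967374105), 79) tool mm [-1.00e-01 -1.00e-01  1.98e+02] rows-frac(/40) [-1.00e-03 -2.00e-03  4.95e+00]
```

>>> step_arm --increments '[[[0, 0, 0, -0.1, 0.429, 0, 1], [0, 0, 0, -0.1, 0.429, 0, 1], [0, 0, 0, -0.1, 0.429, 0, 1], [0, 0, 0, -0.1, 0.429, 0, 1], [0, 0, 0, -0.1, 0.429, 0, 1]]]'

```text
clock: 61.0
eef_pos: [374.1, 187.7, 457.4]
eef_rot: [3.141, -0.0, 1.029]
wrist_force: [-0.9, -0.1, 0.1]
finger_gap: 0.3
finger_force: 0.0
```

>>> step_arm --increments '[[[0, 0, 0, -0.1, 0.429, 0, 1], [0, 0, 0, -0.1, 0.429, 0, 1], [0, 0, 0, -0.1, 0.429, 0, 1], [0, 0, 0, -0.1, 0.429, 0, 1], [0, 0, 0, -0.1, 0.429, 0, 1]]]'

```text
clock: 61.5
eef_pos: [437.3, 126.3, 457.5]
eef_rot: [3.141, -0.0, 1.029]
wrist_force: [0.1, 0.6, -0.0]
finger_gap: 0.3
finger_force: 0.0
```

>>> step_arm --increments '[[[0, 0, 0, 0, 0, 0.7, 1], [0, 0, 0, 0, 0, 0.7, 1], [0, 0, 0, 0, 0, 0.7, 1], [0, 0, 0, 0, 0, 0.7, 1], [0, 0, 0, 0, 0, 0.6, 1]]]'

```text
clock: 62.0
eef_pos: [436.7, 126.9, 320.1]
eef_rot: [-3.141, 0.0, 1.029]
wrist_force: [0.6, 0.2, 0.0]
finger_gap: 0.3
finger_force: 0.0
```

>>> step_arm --increments '[[[0, 0, 0, 0, 0, 0.5, 1], [0, 0, 0, 0, 0, 0.4, 1], [0, 0, 0, 0, 0, 0.3, 1], [0, 0, 0, 0, 0, 0, 1], [0, 0, 0, 0, 0, 0, 1]]]'

```text
clock: 62.5
eef_pos: [437.0, 127.7, 273.6]
eef_rot: [3.141, -0.0, 1.03]
wrist_force: [0.1, 0.6, 0.6]
finger_gap: 0.5
finger_force: 0.0
```

```bash
python3 -c "
from h import *
from cell import optics
c=optics.camera('side');crop(c,290,250,390,330,6,'s4.png')
go((437.5,127.5,69))"
```

```text
t 62.55 grasp pt [437.2 127.8  93.9] alpha -31.0 tilt 0.06 gap 0.7 F [ 0.2 -0.  -0.2] ff 0.0 j6 0.74
  to (437.5, 127.5, 69) tool mm [-0.2  0.4 24.9] rows-frac(/40) [-0.004  0.009  0.622]
```

View pics/s4.png

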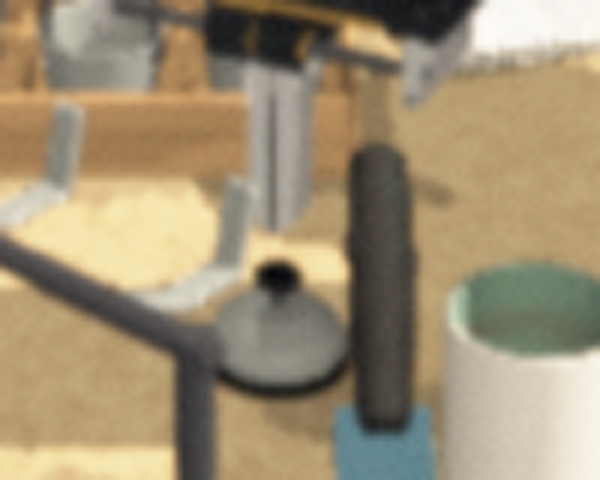

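The closed fingertips (278,228) are directly above the plunger head (278,275). I press down in small steps.

>>> step_arm --increments '[[[0, 0, 0, 0, 0, 0.2, 1], [0, 0, 0, 0, 0, 0.2, 1], [0, 0, 0, 0, 0, 0.15, 1], [0, 0, 0, 0, 0, 0, 1], [0, 0, 0, 0, 0, 0.05, 1]]]'

```text
clock: 63.05
eef_pos: [436.8, 128.1, 249.0]
eef_rot: [-3.142, 0.0, 1.03]
wrist_force: [-1.3, -0.3, 0.8]
finger_gap: 0.4
finger_force: 0.7
```

>>> step_arm --increments '[[[0, 0, 0, 0, 0, 0.05, 1], [0, 0, 0, 0, 0, 0.05, 1], [0, 0, 0, 0, 0, 0.05, 1], [0, 0, 0, 0, 0, 0.04, 1], [0, 0, 0, 0, 0, 0, 1]]]'

```text
clock: 63.55
eef_pos: [436.8, 128.0, 241.5]
eef_rot: [3.141, -0.0, 1.03]
wrist_force: [-2.4, -0.2, 4.4]
finger_gap: 0.5
finger_force: 2.4
```

```bash
python3 -c "
from h import *
go((437.5,127.5,61))"
```

```text
t 63.55 grasp pt [436.9 128.   61.5] alpha -31.0 tilt 0.01 gap 0.5 F [-2.4 -0.2  4.4] ff 2.4 j6 0.75
  to (437.5, 127.5, 61) tool mm [-0.1  0.8  0.5] rows-frac(/40) [-0.003  0.021  0.013]
```

Near the stop. I press about 1 mm more, hold, then let go.

>>> step_arm --increments '[[[0, 0, 0, 0, 0, 0.015, 1], [0, 0, 0, 0, 0, 0.015, 1], [0, 0, 0, 0, 0, 0, 1], [0, 0, 0, 0, 0, 0, 1]]]'

```text
clock: 63.95
eef_pos: [436.9, 128.1, 241.2]
eef_rot: [3.141, -0.001, 1.03]
wrist_force: [-6.0, -0.8, 18.6]
finger_gap: 0.9
finger_force: 9.0
```

```bash
python3 -c "
from h import *
go((437.5,127.5,61))"
```

```text
t 63.95 grasp pt [437.1 128.1  61.2] alpha -31.0 tilt 0.05 gap 0.9 F [-6.  -0.8 18.6] ff 9.0 j6 0.75
  to (437.5, 127.5, 61) tool mm [-0.3  0.7  0.2] rows-frac(/40) [-0.007  0.017  0.004]
```

>>> step_arm --increments '[[[0, 0, 0, 0, 0, -0.1, 1], [0, 0, 0, 0, 0, -0.3, 1], [0, 0, 0, 0, 0, -0.6, 1], [0, 0, 0, 0, 0, -0.7, 1], [0, 0, 0, 0, 0, -0.7, 1]]]'

```text
clock: 64.45
eef_pos: [436.6, 127.9, 337.7]
eef_rot: [-3.142, 0.0, 1.03]
wrist_force: [0.1, 0.2, 0.5]
finger_gap: 0.3
finger_force: 0.0
```

>>> step_arm --increments '[[[0, 0, 0, 0, 0, -0.7, 1], [0, 0, 0, 0, 0, -0.7, 1], [0, 0, 0, 0, 0, -0.7, 1], [0, 0, 0, 0, 0, 0, 1], [0, 0, 0, 0, 0, 0, 1]]]'

```text
clock: 64.95
eef_pos: [436.6, 128.0, 420.4]
eef_rot: [3.141, -0.0, 1.03]
wrist_force: [-0.4, 0.4, -0.5]
finger_gap: 0.6
finger_force: 0.0
```

```bash
python3 -c "
from h import *
from cell import optics
c=optics.camera('side');crop(c,210,190,410,340,4,'s5.png')
go()"
```

```text
t 65.0 grasp pt [436.4 127.9 239.6] alpha -31.0 tilt 0.05 gap 0.5 F [ 0.7 -0.1 -0.2] ff 0.0 j6 0.75
```

View pics/s5.png

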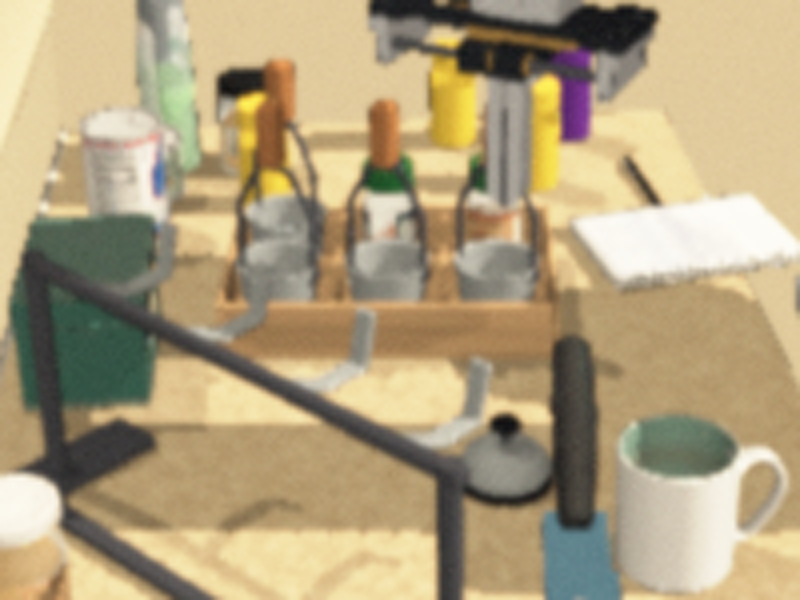

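The four pails and both shakers stand upright in the caddy. The bell's plunger is up again at (505,425), and the arm is touching nothing. I hand in the job.

```bash
python3 -c "
from cell import workorder
print(workorder.sign_off())"
```

```text
the job is handed in; nothing more can be done
None
```

The job is handed in: all four pails and both green-capped shakers stand in their own caddy compartments, and I then pressed the bell to its stop and released it, at about 65 s of the 208 s limit; sign-off returned no verdict.

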